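# Pack the tray rack and lock it with its cam

## Task

Get the transport rack ready to carry: put every thread reel that is out on the bench onto the widest tray, then lift each tray that is there by its handle and slide it fully home on the pair of rails made for its width - widest tray on the bottom pair, middle width on the middle pair, narrowest on the top pair. Only when all are in, give the cam on top a full quarter turn anticlockwise to draw the loose side of the rack up to the trays, and do not push the glue bottle or the paint jar about.

Things in the scene. Friction and masses are not known exactly. Their poses are not given: they have to be found in the camera images.
- rack: Fixed plywood and aluminium rack (mm), 216 wide, 118 deep, 247 high. Origin: centre of its foot; x = slide-in direction (open front at x=-49, rear stops at +47.5), y across, z up. Three pairs of L-shaped rails along x, one above another. The top bar (z 200 to 210) covers x -6 to 66. Handles end up one above another 68 before the front: a lower tray cannot be reached once a higher one is in.
- rail_low (a point): Bottom rail pair, for the tray 150 mm wide: point midway between the rails, on the ledge tops (35 mm above the bench), under the middle of a tray that is home; axes as the rack's. Upright guides, 12 mm above the ledges, leave a tray 5 mm of play each side while the cam is open; ledges are 14 mm wide: a narrower tray falls between them, a wider one cannot enter. A home tray's x points along this x.
- rail_mid (a point): Middle rail pair, for the tray 122 mm wide: the same point at its ledges, 105 mm above the bench; same axes, guides and play as the bottom pair
- rail_top (a point): Top rail pair, for the tray 94 mm wide: the same point at its ledges, 165 mm above the bench; same axes, guides and play as the bottom pair
- cam (a joint): Cam angle, rad: 0 open (starts at 0 to 0.12), 1.57 after a full quarter turn anticlockwise seen from above, at its stop. Light friction (0.06 N m) keeps it where it is left. Turning it draws the rack's -y rails 8 mm towards the trays, which leaves them 2 mm of play in all; a tray is pushed towards +y by up to 5 mm.
- cam_grip (a point): The cam's grip, on its vertical axis: an upright steel bar 64 mm long, 12 mm thick, from 15 mm below to 11 mm above this point, on the rack's top bar (26 mm below this point). Its x axis runs along the bar: parallel to the rack's x at angle 0, to its y at 1.57. 236 mm above the bench, at x = 24 mm, y = 0 of the rack.
- wide_tray_handle (a point): Handle of the widest plywood tray, 110 g (mm): pan 150 wide x 95 long (along x), floor 3, rim 10 high, 4 thick. A tongue 30 wide, 6 high runs from its front edge to an upright plate: 42 wide, 10 thick (x), 48 high. This point: plate's middle, 28 above tray's underside. x: handle to pan (pan centre at x=117.5, far edge 165), z up. Always there
- middle_tray_handle (a point): Handle of the middle-width plywood tray, 110 g (mm): pan 122 wide x 95 long (along x), floor 3, rim 10 high, 4 thick. A tongue 30 wide, 6 high runs from its front edge to an upright plate: 42 wide, 10 thick (x), 48 high. This point: plate's middle, 28 above tray's underside. x: handle to pan (pan centre at x=117.5, far edge 165), z up. Present or absent
- narrow_tray_handle (a point): Handle of the narrowest plywood tray, 110 g (mm): pan 94 wide x 95 long (along x), floor 3, rim 10 high, 4 thick. A tongue 30 wide, 6 high runs from its front edge to an upright plate: 42 wide, 10 thick (x), 48 high. This point: plate's middle, 28 above tray's underside. x: handle to pan (pan centre at x=117.5, far edge 165), z up. Present or absent
- glue_bottle: wood-glue squeeze bottle, 62 mm across, 171 mm high, standing at the right end of the bench; origin under its middle; leave alone
- paint_jar: small round paint jar, 49 mm across, 62 mm high, standing on the robot's side of the reels; origin under its middle; leave alone
- reel_a_centre (a point): centre, half-way up, of a wooden thread reel standing on the bench: a spool 35 mm across its end discs and 42 mm high, about 20 g; z along its axis. Two or three of three like reels are there, the others are absent
- reel_b_centre (a point): centre, half-way up, of a wooden thread reel standing on the bench: a spool 35 mm across its end discs and 42 mm high, about 20 g; z along its axis. Two or three of three like reels are there, the others are absent
- reel_c_centre (a point): centre, half-way up, of a wooden thread reel standing on the bench: a spool 35 mm across its end discs and 42 mm high, about 20 g; z along its axis. Two or three of three like reels are there, the others are absent
Things that resemble listed ones, but are neither listed nor needed, are in the scene too. What is shaped like the part that bears reel_b_centre but yellow is not meant.

How it is judged:
On the way:
1. with the cam still open, all reels are in the widest tray and every tray that is there is home on its own pair of rails (x of wide_tray_handle in the frame of rack between -0.1255 and -0.11 m and y of wide_tray_handle in the frame of rack between -0.012 and 0.012 m and z of wide_tray_handle in the frame of rack between 0.058 and 0.068 m and angle between the x axis of each of wide_tray_handle, middle_tray_handle, narrow_tray_handle and the x axis of rack, either way round below 0.09 rad and angle between each of wide_tray_handle, middle_tray_handle, narrow_tray_handle's own z axis and vertical below 0.06 rad and x of middle_tray_handle in the frame of rack between -0.1255 and -0.11 m and y of middle_tray_handle in the frame of rack between -0.012 and 0.012 m and z of middle_tray_handle in the frame of rack between 0.128 and 0.138 m and x of narrow_tray_handle in the frame of rack between -0.1255 and -0.11 m and y of narrow_tray_handle in the frame of rack between -0.012 and 0.012 m and z of narrow_tray_handle in the frame of rack between 0.188 and 0.198 m and x of reel_a_centre in the frame of wide_tray_handle between 0.0725 and 0.1625 m and y of reel_a_centre in the frame of wide_tray_handle between -0.073 and 0.073 m and z of reel_a_centre in the frame of wide_tray_handle between -0.022 and 0.022 m and x of reel_b_centre in the frame of wide_tray_handle between 0.0725 and 0.1625 m and y of reel_b_centre in the frame of wide_tray_handle between -0.073 and 0.073 m and z of reel_b_centre in the frame of wide_tray_handle between -0.022 and 0.022 m and x of reel_c_centre in the frame of wide_tray_handle between 0.0725 and 0.1625 m and y of reel_c_centre in the frame of wide_tray_handle between -0.073 and 0.073 m and z of reel_c_centre in the frame of wide_tray_handle between -0.022 and 0.022 m and value of joint cam below 0.6 rad), for 0.2 s.
At the end, for the whole second after the job is handed in: Every tray present is on its own rail pair (height within 5 mm), within about 8 mm of fully home, in line with the rack and level; every reel present is in the pan of the widest tray; the cam is turned to at least 1.4 rad; everything at rest (x of wide_tray_handle in the frame of rack between -0.1255 and -0.11 m and y of wide_tray_handle in the frame of rack between -0.012 and 0.012 m and z of wide_tray_handle in the frame of rack between 0.058 and 0.068 m and angle between the x axis of each of wide_tray_handle, middle_tray_handle, narrow_tray_handle and the x axis of rack, either way round below 0.09 rad and angle between each of wide_tray_handle, middle_tray_handle, narrow_tray_handle's own z axis and vertical below 0.06 rad and x of middle_tray_handle in the frame of rack between -0.1255 and -0.11 m and y of middle_tray_handle in the frame of rack between -0.012 and 0.012 m and z of middle_tray_handle in the frame of rack between 0.128 and 0.138 m and x of narrow_tray_handle in the frame of rack between -0.1255 and -0.11 m and y of narrow_tray_handle in the frame of rack between -0.012 and 0.012 m and z of narrow_tray_handle in the frame of rack between 0.188 and 0.198 m and x of reel_a_centre in the frame of wide_tray_handle between 0.0725 and 0.1625 m and y of reel_a_centre in the frame of wide_tray_handle between -0.073 and 0.073 m and z of reel_a_centre in the frame of wide_tray_handle between -0.022 and 0.022 m and x of reel_b_centre in the frame of wide_tray_handle between 0.0725 and 0.1625 m and y of reel_b_centre in the frame of wide_tray_handle between -0.073 and 0.073 m and z of reel_b_centre in the frame of wide_tray_handle between -0.022 and 0.022 m and x of reel_c_centre in the frame of wide_tray_handle between 0.0725 and 0.1625 m and y of reel_c_centre in the frame of wide_tray_handle between -0.073 and 0.073 m and z of reel_c_centre in the frame of wide_tray_handle between -0.022 and 0.022 m and value of joint cam above 1.4 rad and linear speed of each of wide_tray, middle_tray, narrow_tray, reel_a, reel_b, reel_c below 0.02 m/s); the robot touches nothing.
It fails at once if the glue bottle is pushed more than 30 mm (distance of glue_bottle from where it was at the start of the episode above 0.03 m).
It fails at once if the paint jar is pushed more than 30 mm (distance of paint_jar from where it was at the start of the episode above 0.03 m).
Of middle_tray, narrow_tray only 1 to 1 are there at a start; the rules pass over those that are not, and their reading is None.
Of reel_a, reel_b, reel_c only 2 to 3 are there at a start; the rules pass over those that are not, and their reading is None.
At some moment in a run one of reel_a, reel_b, reel_c, wide_tray may be knocked a few centimetres aside while the robot is not near it.
It also fails if it takes over 208 s, if anything falls off the work surface, if the arm or the gripper's body presses on something with over 40 N, if the wrist force passes 120 N, or if a joint passes its speed limit or range.

## Robot

A 6-joint arm with a two-finger parallel gripper is mounted at the origin on a cart in front of the work surface, level with it; the furniture and walls round the work are solid. World frame = base frame: x ahead of the robot, y to its left, z up, the work surface at z = 0. Lengths are in m, angles in rad, forces in N, time in s.
With the tool pointing down it reaches from about 0.35 to 0.925 m from the base axis. Payload 6.4 kg.
Tool frame: the origin (TCP) lies between the finger pads; the fingertips stand robot.finger_overhang ahead of it and the grasp point (between the pads) lies 11 mm behind it (robot.finger_overhang is the distance from the TCP to the fingertips, in m); z points along the fingers, y is the line along which they close (so a half turn about z gives the same grasp; the last joint's range is limited). The gripper opens to 94 mm and grips with 3 to 60 N. Pads are 16 mm wide; open, the fingers measure 119 mm over their backs; the gripper's body (75 mm by 177 mm) begins 78 mm behind the grasp point.
Start: joints at [-1.426, 0.245, 1.558, -0, 1.339, -0.174], TCP at [0.204, -0.617, 0.213] pointing down, gripper open.
Joint ranges: [-3.13, 3.13], [-1.02, 2.26], [0.13, 2.54], [-0.95, 4.09], [0.21, 2.88], [-2.74, 2.74]. Speed limits (rad/s): [2.57, 2.57, 3.14, 3.14, 3.14, 3.14].

## Interface

Orientations are given as a rotation vector (axis times angle).
In Python, from bench import robot gives the robot as it stands.
- The arm moves only by the tool move_arm, never from a script. Its argument "motion" is a list of rows, each a list of 5 numbers: the opening, from -1 (shut) to 1 (fully open), then the shift along the tool's x, y, z each as a share of 0.04 m, from -1 to 1, then the turn about the tool's z as a share of 0.1 rad, from -1 to 1. In form: [[hand, tx, ty, tz, spin], ...]. A call has 1 to 12 rows; each row shifts and turns the commanded pose from where the row before left it, along the tool's axes as they then stand; what a row does not reach is not made up. A row lasts 1/12 s, in which the tool goes at most 41.7 mm and 7.16 degrees, less where a joint would pass 70% of its speed; a pose out of reach is approached as far as the arm can. A call with a number of a shift or a turn outside -1 to 1 is refused whole. A call with a gripper value outside its range is refused whole. The fingers move at their own pace and stop on an object; the grip force is fixed at half the most. Time passes only in rows, so rows that do not move let the fingers close. It gives the time, the measured TCP pose, the force, the opening and the grip force at its end, in the units of the state.
- robot.sense(): the state, without advancing time (a new reading comes with each control period).
- robot.snapshot(name): name is "scene" or "top" or "wrist"; returns a dict with "image" (400x640x3 uint8, red, green, blue), "intrinsics" (3x3 intrinsics, pixels), "R" (3x3) and "t" (3): a world point X has camera coordinates R X + t; the wrist camera has in their place "hand_eye" (4x4, takes a point from camera to tool coordinates, whose origin is the TCP and whose axes are the flange's). Camera axes: x right, y down, z forward; pixel columns grow to the right and rows downward; lengths in m; the calibration is good to about 2 mm. A picture is of the moment at which its call begins: read the wrist's pose just before it. There is no depth.
- robot.hand_in(): hands the job in; it is judged then, once.
The state is a dict: "time_s": time; "qpos": joint angles; "qvel": joint speeds; "effort": joint torques, N m; "eef_pos": TCP position; "tool_rot": TCP orientation; "contact_force": force on the tool from outside, world axes, zero at the start; "torque": the same for the moment, N m; "finger_gap": finger opening in m; "grasp_force": force on a finger pad.
Only numpy, scipy, OpenCV 4.12 (cv2) and the standard library are available. Lean on these libraries where they do the work, as an engineer would, in place of code of your own. Each camera call takes 0.05 s, during which the arm holds its last target. There are 200 camera calls.

## Working session

There is one attempt and no reset: what is moved stays moved. The work goes in short steps, Python scripts to look and compute and a tool call to move; the robot and the scene stay as the last step left them, time stands still between calls to the robot, and variables do not carry over. Pictures are saved under pics/ and viewed, at most 14 in all, crops included, and the job is handed in when it is done.

Besides the shell and the picture viewer there is one more tool, called as name([rows], argument=value, ...), one row to a line, values as JSON. move_arm: Moves the arm, as the interface text tells. Shift numbers are shares of 0.04 m and turn numbers shares of 0.1 rad, none past 1 either way. Its arguments: {"type":"object","properties":{"motion":{"type":"array"}},"required":["motion"]}

```bash
mkdir -p pics; ls; python3 - <<'E'
from bench import robot
import cv2,numpy as np,pickle
s=robot.sense();print(s, robot.finger_overhang)
for n in("scene","top"):
    d=robot.snapshot(n);pickle.dump(d,open(n+".pkl","wb"));cv2.imwrite(f"pics/{n}0.png",d["image"][:,:,::-1])
    R=np.array(d["R"]);print(n,d["intrinsics"],R,-R.T@d["t"])
print(robot.snapshot("wrist")["hand_eye"])
E
```

```text
pics
{'time_s': 0.0, 'qpos': array([-1.42609815e+00,  2.45822055e-01,  1.55900081e+00, -1.64730293e-05,
        1.33867904e+00, -1.74124691e-01]), 'qvel': array([-0.00026228,  0.00074436,  0.00023438, -0.0012387 , -0.00131556,
        0.00030858]), 'effort': array([-1.14159666e-03, -4.15836346e+01, -3.14603734e+01,  6.84642512e-02,
        3.32251168e-02, -1.37913057e-04]), 'eef_pos': array([ 0.20364296, -0.61666423,  0.21234733]), 'tool_rot': array([-3.09987400e+00, -4.98390229e-01, -1.89393778e-05]), 'contact_force': array([ 0.26393776, -0.06034014,  0.17774909]), 'torque': array([-0.00616775,  0.02229173, -0.02037887]), 'grasp_force': 0.0, 'finger_gap': 0.09396948533866785} 0.008
scene [[396.97007885   0.         315.99146636]
 [  0.         396.97007885 194.01204571]
 [  0.           0.           1.        ]] [[ 0.70181779 -0.71198278 -0.02307211]
 [-0.31153681 -0.27763994 -0.90876888]
 [ 0.64062205  0.64497797 -0.41666149]] [-0.31856482 -0.87841658  0.67981207]
top [[405.99979335   0.         315.27835179]
 [  0.         405.99979335 198.45438998]
 [  0.           0.           1.        ]] [[ 2.79407755e-01 -9.60172299e-01 -6.80336627e-04]
 [-9.03624265e-01 -2.62712715e-01 -3.38297527e-01]
 [ 3.24645181e-01  9.51377215e-02 -9.41038958e-01]] [-0.04825827 -0.22403801  1.71968256]
[[-1.04247257e-03 -9.65458674e-01 -2.60554144e-01  7.41093175e-02]
 [ 9.99999427e-01 -9.43102648e-04 -5.06402769e-04 -1.76419893e-04]
 [ 2.43181642e-04 -2.60554523e-01  9.65459104e-01 -1.72802327e-01]
 [ 0.00000000e+00  0.00000000e+00  0.00000000e+00  1.00000000e+00]]
```

View pics/scene0.png

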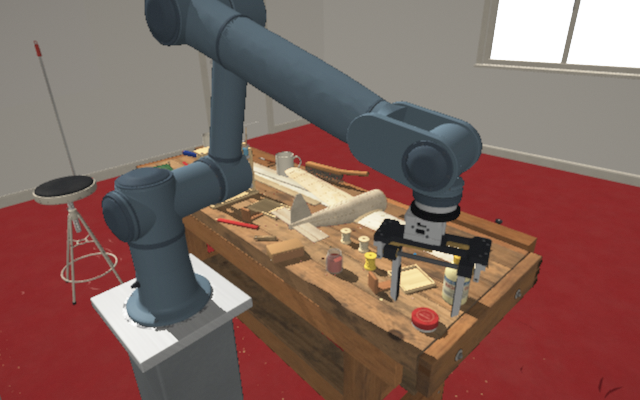

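View pics/top0.png

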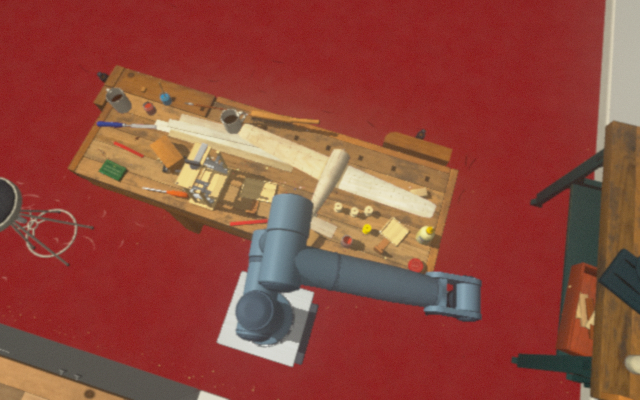

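The top view shows the rack near (210,180), a tray near (260,190) and another near (394,232). There are three white reels at (339,208), (354,212) and (369,211), and a yellow one at (367,229). The jar is at (347,242) and the glue bottle at (425,233). I'll crop closer to check.

```bash
cat > h.py <<'E'
from bench import robot
import cv2,numpy as np,pickle
from scipy.spatial.transform import Rotation as Ro
def cam(d,pose=None):
    K=np.array(d["intrinsics"])
    if "R" in d: R=np.array(d["R"]);return K,R,-R.T@np.array(d["t"])
    H=np.array(d["hand_eye"]);T=np.eye(4);T[:3,:3]=Ro.from_rotvec(pose["tool_rot"]).as_matrix();T[:3,3]=pose["eef_pos"]
    W=T@H;return K,W[:3,:3].T,W[:3,3]
def ray(c,uv,z):
    K,R,o=c;v=R.T@np.linalg.solve(K,[uv[0],uv[1],1]);return o+v*(z-o[2])/v[2]
def proj(c,X):
    K,R,o=c;p=K@(R@(np.array(X)-o));return p[:2]/p[2]
def snap(n,tag=None):
    s=robot.sense();d=robot.snapshot(n)
    if tag: cv2.imwrite(f"pics/{tag}.png",d["image"][:,:,::-1])
    return d["image"],cam(d,s),s
E
python3 - <<'E'
from h import *
d=pickle.load(open("top.pkl","rb"));im=d["image"][:,:,::-1]
a=cv2.resize(im[140:222,150:290],(800,469),interpolation=cv2.INTER_CUBIC)
cv2.imwrite("pics/a.png",a)
b=cv2.resize(im[190:280,310:450],(800,514),interpolation=cv2.INTER_CUBIC)
cv2.imwrite("pics/b.png",b)
c=cam(d)
for n,uv,z in [("r1",(339,208),.042),("r2",(354,212),.042),("r3",(369,211),.042),("y",(367,229),.042),("jar",(347,242),.062),("glue",(425,233),.17),("tray",(394,232),.01),("tray2",(258,190),.01),("rack",(210,180),.2)]:print(n,ray(c,uv,z).round(3))
E
```

```text
r1 [ 0.517 -0.166  0.042]
r2 [ 0.517 -0.233  0.042]
r3 [ 0.54  -0.295  0.042]
y [ 0.459 -0.306  0.042]
jar [ 0.375 -0.238  0.062]
glue [ 0.468 -0.522  0.17 ]
tray [ 0.488 -0.423  0.01 ]
tray2 [0.508 0.208 0.01 ]
rack [0.433 0.361 0.2  ]
```

View pics/a.png

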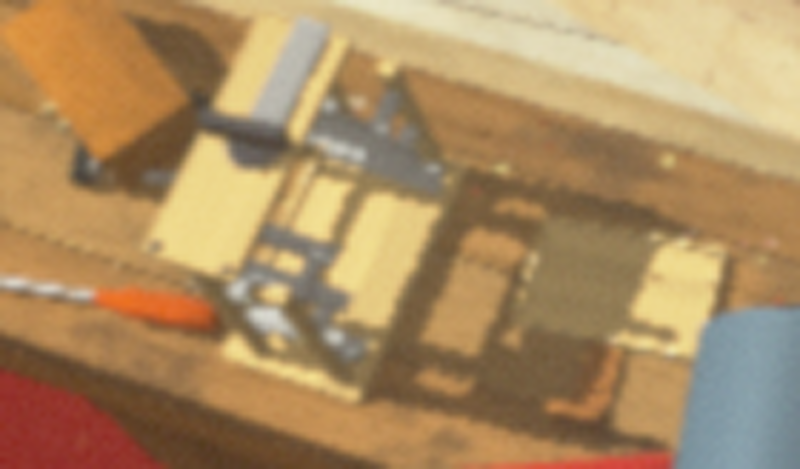

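View pics/b.png

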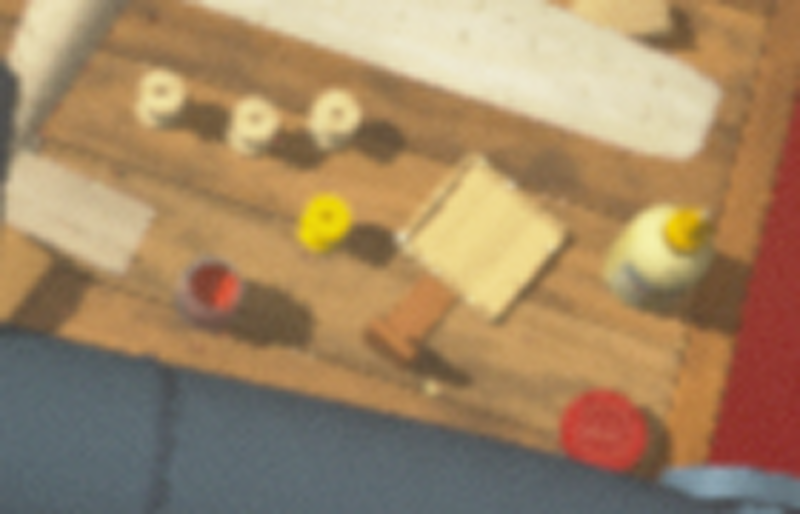

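```bash
cat >> h.py <<'E'
def plan(x,y,z,yaw,s=None):
    "rows needed to bring TCP to x,y,z, tool y axis along world heading yaw (mod pi); turn first, then shift"
    s=s or robot.sense();R=Ro.from_rotvec(s["tool_rot"]).as_matrix();p=s["eef_pos"]
    h=np.arctan2(R[1,1],R[0,1]);d=(yaw-h+np.pi/2)%np.pi-np.pi/2   # world turn
    sp=-d   # tool z down
    q6=s["qpos"][5]
    R2=R@Ro.from_rotvec([0,0,sp]).as_matrix()
    v=R2.T@(np.array([x,y,z])-p)
    print("turn rows %.2f (q6 %.2f, heading %.3f)  shift rows x %.2f y %.2f z %.2f"%(sp/.1,q6,h,*(v/.04)),"| unturned shift",(R.T@(np.array([x,y,z])-p)/.04).round(2))
E
python3 - <<'E'
from h import *
d=pickle.load(open("top.pkl","rb"));c=cam(d)
q=[ray(c,(310+a/5.714,190+b/5.714),.01)[:2] for a,b in[(478,155),(570,237),(492,320),(400,238)]]
print("b pan",np.round(q,3),[np.linalg.norm(q[i]-q[(i+1)%4]).round(3) for i in range(4)], "handle",ray(c,(310+395/5.714,190+335/5.714),.048))
q=[ray(c,(150+a/5.714,140+b/5.714),.01)[:2] for a,b in[(545,215),(725,245),(690,355),(510,330)]]
print("a pan",np.round(q,3),[np.linalg.norm(q[i]-q[(i+1)%4]).round(3) for i in range(4)], "handle",ray(c,(150+580/5.714,140+405/5.714),.048))
q=[ray(c,(150+a/5.714,140+b/5.714),.21)[:2] for a,b in[(260,20),(350,45),(240,275),(145,245)]]
print("bar",np.round(q,3))
plan(.42,-.42,.35,0)
E
```

```text
b pan [[ 0.554 -0.407]
 [ 0.51  -0.488]
 [ 0.43  -0.445]
 [ 0.473 -0.364]] [np.float64(0.093), np.float64(0.091), np.float64(0.091), np.float64(0.092)] handle [ 0.38867307 -0.37426055  0.048     ]
a pan [[0.549 0.283]
 [0.565 0.137]
 [0.469 0.135]
 [0.45  0.277]] [np.float64(0.147), np.float64(0.096), np.float64(0.143), np.float64(0.1)] handle [0.39651965 0.19405542 0.048     ]
bar [[0.567 0.474]
 [0.566 0.404]
 [0.377 0.413]
 [0.38  0.486]]
turn rows -12.52 (q6 -0.17, heading -1.252)  shift rows x 4.93 y 5.41 z -3.43 | unturned shift [ 6.68 -2.98 -3.43]
```

The candidates are the white reels (339,208), (354,212) and (369,211), plus a yellow look-alike (367,229), which I reject. Tray b at (394,232) is 94 mm wide, so it is the narrow one. Tray a at (258,190) is 150 mm wide, so it is the wide one, with its handle pointing towards the robot. Next I raise and turn the tool.

move_arm([
  [-0.2, 0, 0, -0.6, -1],
  [-0.2, 0, 0, -0.6, -1],
  [-0.2, 0, 0, -0.6, -1],
  [-0.2, 0, 0, -0.4, -1],
  [-0.2, 0, 0, 0, -1],
  [-0.2, 0, 0, 0, -1],
  [-0.2, 0, 0, 0, -1],
  [-0.2, 0, 0, 0, -1],
  [-0.2, 0, 0, 0, -1],
  [-0.2, 0, 0, 0, -1],
  [-0.2, 0, 0, 0, -1],
  [-0.2, 0, 0, 0, -1],
])

```text
time_s: 1.15
eef_pos: [0.2037, -0.617, 0.3009]
tool_rot: [-2.273, -2.168, -0.001]
contact_force: [-0.6, -1.2, -0.3]
finger_gap: 0.0376
grasp_force: 0.0
```

```bash
python3 - <<'E'
from h import *
plan(.5,-.23,.28,0)
E
```

```text
turn rows -0.47 (q6 -1.38, heading -0.047)  shift rows x 9.68 y 7.41 z 0.53 | unturned shift [10.01  6.94  0.53]
```

move_arm([
  [0.2, 0.9, 0.66, 0, -0.5],
  [0.2, 0.9, 0.66, 0, 0],
  [0.2, 0.9, 0.66, 0, 0],
  [0.2, 0.9, 0.66, 0, 0],
  [0.2, 0.9, 0.66, 0, 0],
  [0.2, 0.9, 0.66, 0, 0],
  [0.2, 0.9, 0.66, 0, 0],
  [0.2, 0.9, 0.66, 0, 0],
  [0.2, 0.9, 0.66, 0, 0],
  [0.2, 0.9, 0.7, 0.2, 0],
  [0.2, 0.5, 0.7, 0.2, 0],
  [0.2, 0, 0, 0, 0],
])

```text
time_s: 2.15
eef_pos: [0.4834, -0.2598, 0.2844]
tool_rot: [-2.215, -2.224, -0.002]
contact_force: [0.0, -0.3, -0.7]
finger_gap: 0.0564
grasp_force: 0.0
```

```bash
python3 - <<'E'
from h import *
im,c,s=snap("wrist","w1");print(s["eef_pos"])
pickle.dump((im,c,s),open("w1.pkl","wb"))
hsv=cv2.cvtColor(im,cv2.COLOR_RGB2HSV)
for X in [(.517,-.166,.042),(.517,-.233,.042),(.54,-.295,.042)]:print(proj(c,X).round())
E
```

```text
[ 0.48340985 -0.25984077  0.28441615]
[348.  99.]
[347. 152.]
[363. 198.]
```

View pics/w1.png

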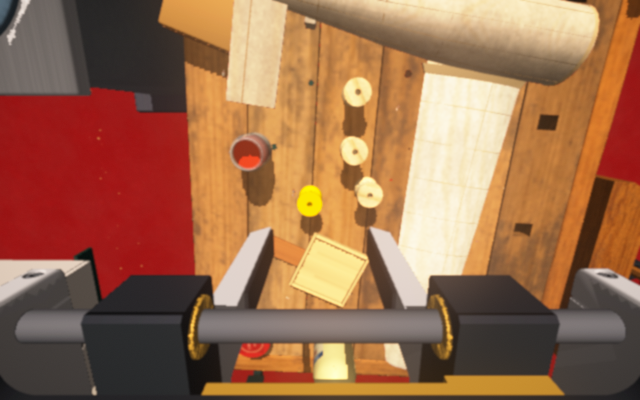

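The wrist view shows three white reel tops at (358,92), (354,151) and (369,194). The yellow look-alike is at (309,203), the jar at (249,152) and the narrow tray at (329,270).

```bash
python3 - <<'E'
from h import *
im,c,s=pickle.load(open("w1.pkl","rb"))
hsv=cv2.cvtColor(im,cv2.COLOR_RGB2HSV)
for uv in [(358,92),(354,151),(369,194)]:
    X=ray(c,uv,.042);print(X.round(4)); plan(X[0],X[1],.11,0)
print("jar",ray(c,(249,152),.062),"y",ray(c,(309,203),.042))
for t,uv in dict(p1=(318,234),p2=(369,262),p3=(344,306),p4=(290,284)).items():print(t,ray(c,uv,.01).round(4))
E
```

```text
[ 0.5287 -0.1582  0.042 ]
turn rows 0.03 (q6 -0.71, heading 0.003)  shift rows x 2.58 y 1.18 z 4.38 | unturned shift [2.58 1.18 4.38]
[ 0.526  -0.2314  0.042 ]
turn rows 0.03 (q6 -0.71, heading 0.003)  shift rows x 0.75 y 1.11 z 4.37 | unturned shift [0.75 1.11 4.37]
[ 0.5481 -0.2893  0.042 ]
turn rows 0.03 (q6 -0.71, heading 0.003)  shift rows x -0.69 y 1.66 z 4.37 | unturned shift [-0.7   1.66  4.37]
jar [ 0.39313782 -0.23087754  0.062     ] y [ 0.46678736 -0.30224865  0.042     ]
p1 [ 0.4789 -0.3598  0.01  ]
p2 [ 0.5578 -0.4057  0.01  ]
p3 [ 0.521  -0.4832  0.01  ]
p4 [ 0.4349 -0.4441  0.01  ]
```

move_arm([
  [0.2, 0.86, 0.4, 0.8, 0],
  [0.2, 0.86, 0.39, 0.9, 0],
  [0.2, 0.86, 0.39, 0.9, 0],
  [0.2, 0, 0, 0.9, 0],
  [0.2, 0, 0, 0.9, 0],
  [0.2, 0, 0, 0.9, 0],
  [0.2, 0, 0, 0.9, 0],
  [0.2, 0, 0, 0.5, 0],
  [0.2, 0, 0, 0, 0],
  [-0.6, 0, 0, 0, 0],
  [-0.6, 0, 0, 0, 0],
  [-0.6, 0, 0, 0, 0],
])

```text
time_s: 3.2
eef_pos: [0.5211, -0.1819, 0.0404]
tool_rot: [2.221, 2.216, 0.002]
contact_force: [0.2, 0.1, -0.2]
finger_gap: 0.0398
grasp_force: 0.0
```

move_arm([
  [-0.6, 0, 0, 0, 0],
  [-0.6, 0, 0, -0.5, 0],
  [-0.6, 0, 0, -0.9, 0],
  [-0.6, 0, 0, -0.9, 0],
  [-0.6, 0, 0, -0.9, 0],
  [-0.6, 0, 0, -0.9, 0],
])

```text
time_s: 3.7
eef_pos: [0.5197, -0.1806, 0.2051]
tool_rot: [2.222, 2.218, 0.001]
contact_force: [0.3, -0.9, -0.8]
finger_gap: 0.0188
grasp_force: 0.0
```

```bash
python3 - <<'E'
from h import *
snap("wrist","w2")
plan(.47,.21,.25,0)
E
```

```text
turn rows -0.02 (q6 -0.54, heading -0.002)  shift rows x 9.81 y -1.33 z -1.00 | unturned shift [ 9.81 -1.34 -1.  ]
```

The row length limit (norm ≤ 1) cut the shifts short, so that grasp missed. I'll re-measure.

```bash
python3 - <<'E'
from h import *
im,c,s=snap("wrist")
cv2.imwrite("pics/w2.png",im[:,:,::-1])
plan(.5287,-.1582,.1,0)
hsv=cv2.cvtColor(im,cv2.COLOR_RGB2HSV)
for X in [(.5287,-.1582,.042),(.526,-.2314,.042),(.548,-.2893,.042)]:print(proj(c,X).round())
E
```

```text
turn rows -0.02 (q6 -0.54, heading -0.002)  shift rows x 0.64 y 0.09 z 2.77 | unturned shift [0.64 0.09 2.77]
[324. 160.]
[321. 223.]
[340. 268.]
```

View pics/w2.png

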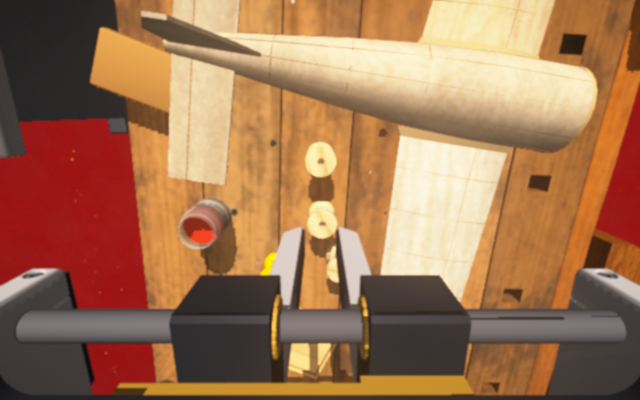

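move_arm([
  [0.2, 0.6, 0.05, 0, 0],
  [0.2, 0, 0, 0.5, 0],
  [0.2, 0, 0, 0.9, 0],
  [0.2, 0, 0, 0.9, 0],
  [0.2, 0, 0, 0.9, 0],
  [0.2, 0, 0, 0.9, 0],
  [0.2, 0, 0, 0.6, 0],
  [0.2, 0, 0, 0, 0],
  [-0.6, 0, 0, 0, 0],
  [-0.6, 0, 0, 0, 0],
  [-0.6, 0, 0, 0, 0],
  [-0.6, 0, 0, 0, 0],
])

```text
time_s: 4.8
eef_pos: [0.5223, -0.1569, 0.015]
tool_rot: [2.222, 2.218, 0.001]
contact_force: [1.4, 0.5, 0.9]
finger_gap: 0.0342
grasp_force: 30.0
```

move_arm([
  [-0.6, 0, 0, -0.4, 0],
  [-0.6, 0, 0, -0.8, 0],
  [-0.6, 0, 0, -0.9, 0],
  [-0.6, 0, 0, -0.9, 0],
  [-0.6, 0, 0, -0.9, 0],
  [-0.6, 0, 0, -0.9, 0],
  [-0.6, 0, 0, -0.9, 0],
])

```text
time_s: 5.38
eef_pos: [0.5213, -0.1563, 0.2445]
tool_rot: [2.223, 2.218, 0.001]
contact_force: [0.4, -0.3, -0.3]
finger_gap: 0.034
grasp_force: 30.0
```

```bash
python3 - <<'E'
from h import *
plan(.47,.20,.25,0)
E
```

```text
turn rows -0.02 (q6 -0.50, heading -0.002)  shift rows x 8.91 y -1.28 z -0.14 | unturned shift [ 8.91 -1.3  -0.14]
```

move_arm([
  [-0.6, 0.5, -0.1, -0.3, 0],
  [-0.6, 0.9, -0.16, -0.2, 0],
  [-0.6, 0.9, -0.16, -0.2, 0],
  [-0.6, 0.9, -0.16, 0, 0],
  [-0.6, 0.9, -0.16, 0, 0],
  [-0.6, 0.9, -0.16, 0, 0],
  [-0.6, 0.9, -0.16, 0, 0],
  [-0.6, 0.7, -0.16, 0, 0],
  [-0.6, 0.5, -0.06, 0, 0],
  [-0.6, 0, 0, 0, 0],
  [-0.6, 0, 0, 0, 0],
])

```text
time_s: 6.3
eef_pos: [0.4708, 0.128, 0.2704]
tool_rot: [2.221, 2.221, 0.001]
contact_force: [0.6, -0.5, 0.4]
finger_gap: 0.0339
grasp_force: 30.0
```

```bash
python3 - <<'E'
from h import *
im,c,s=snap("wrist","w3");pickle.dump((im,c,s),open("w3.pkl","wb"));print(s["eef_pos"])
E
```

```text
[0.47075569 0.1280141  0.2703762 ]
```

View pics/w3.png

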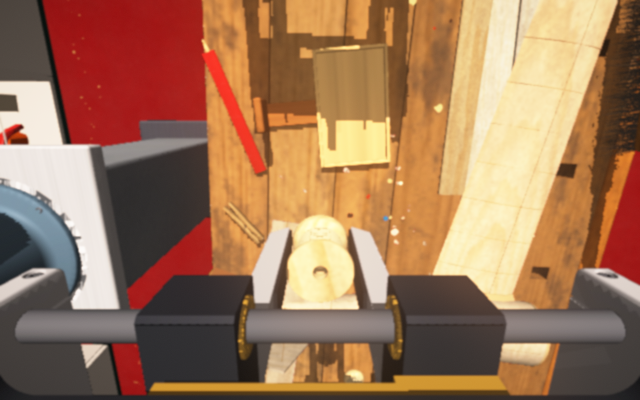

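The wide tray's pan corners are near (314,50), (386,44), (390,162) and (320,168). Its handle is near (260,113), and the reel is held.

```bash
python3 - <<'E'
from h import *
im,c,s=pickle.load(open("w3.pkl","rb"))
q=np.array([ray(c,uv,.01)[:2] for uv in[(314,50),(386,44),(390,162),(320,168)]]);print(q.round(3),[np.linalg.norm(q[i]-q[(i+1)%4]).round(3) for i in range(4)],q.mean(0))
print("handle",ray(c,(260,113),.048))
ax=(q[1]-q[0])+(q[2]-q[3]);print("x heading",np.arctan2(ax[1],ax[0]))
ay=(q[0]-q[3])+(q[1]-q[2]);print("y heading",np.arctan2(ay[1],ay[0])-np.pi/2)
th=np.arctan2(ay[1],ay[0])-np.pi/2
m=q.mean(0)
for k in(.047,0,-.047):
    print(k);plan(m[0]-k*np.sin(th),m[1]+k*np.cos(th),.15,th)
E
```

```text
[[0.462 0.28 ]
 [0.552 0.287]
 [0.566 0.138]
 [0.469 0.13 ]] [np.float64(0.091), np.float64(0.149), np.float64(0.097), np.float64(0.15)] [0.51241642 0.20878426]
handle [0.39713486 0.20347032 0.048     ]
x heading 0.08062980885320592
y heading 0.06985593610233187
0.047
turn rows -0.71 (q6 0.03, heading -0.001)  shift rows x 3.14 y 1.17 z 3.01 | unturned shift [3.21 0.95 3.01]
0
turn rows -0.71 (q6 0.03, heading -0.001)  shift rows x 1.96 y 1.17 z 3.01 | unturned shift [2.04 1.03 3.01]
-0.047
turn rows -0.71 (q6 0.03, heading -0.001)  shift rows x 0.79 y 1.17 z 3.01 | unturned shift [0.87 1.11 3.01]
```

move_arm([
  [-0.6, 0, 0, 0, -0.7],
  [-0.6, 0.78, 0.29, 0.4, 0],
  [-0.6, 0.79, 0.29, 0.4, 0],
  [-0.6, 0.79, 0.29, 0.4, 0],
  [-0.6, 0.78, 0.3, 0.4, 0],
  [-0.6, 0, 0, 0.9, 0],
  [-0.6, 0, 0, 0.9, 0],
  [-0.6, 0, 0, 0.9, 0],
  [-0.6, 0, 0, 0.9, 0],
  [-0.6, 0, 0, 0.6, 0],
  [-0.6, 0, 0, 0.3, 0],
  [-0.6, 0, 0, 0, 0],
])

```text
time_s: 7.35
eef_pos: [0.5075, 0.2542, 0.023]
tool_rot: [-2.145, -2.292, 0.008]
contact_force: [-0.1, 0.1, 0.2]
finger_gap: 0.0335
grasp_force: 30.0
```

```bash
python3 - <<'E'
from h import *
plan(.509,.2557,.020,.072)
E
```

```text
turn rows -0.06 (q6 0.20, heading 0.066)  shift rows x 0.04 y 0.04 z 0.08 | unturned shift [0.04 0.04 0.08]
```

move_arm([
  [-0.6, 0, 0, 0.07, 0],
  [-0.2, 0, 0, 0, 0],
  [0.1, 0, 0, 0, 0],
  [0.1, 0, 0, 0, 0],
  [0.1, 0, 0, -0.4, 0],
  [0.1, 0, 0, -0.9, 0],
  [0.1, 0, 0, -0.9, 0],
  [0.1, 0, 0, -0.9, 0],
  [0.1, 0, 0, -0.9, 0],
  [0.1, 0, 0, -0.9, 0],
  [0.1, 0, 0, 0, 0.7],
])

```text
time_s: 8.27
eef_pos: [0.5135, 0.2575, 0.2296]
tool_rot: [2.219, 2.213, 0.023]
contact_force: [-0.1, 0.1, 1.2]
finger_gap: 0.0516
grasp_force: 0.0
```

move_arm([
  [0.2, -0.6, 0, 0, 0],
  [0.2, -0.95, 0, 0, 0],
  [0.2, -0.95, 0, 0, 0],
  [0.2, -0.95, 0, 0, 0],
  [0.2, -0.95, 0, 0, 0],
  [0.2, -0.95, 0, 0, 0],
  [0.2, -0.95, 0, 0, 0],
  [0.2, -0.95, 0, 0, 0],
  [0.2, -0.95, 0, 0, 0],
  [0.2, -0.95, 0, 0, 0],
  [0.2, -0.95, 0, 0, 0],
  [0.2, -0.9, 0, 0, 0],
])

```text
time_s: 9.27
eef_pos: [0.5082, -0.1861, 0.2205]
tool_rot: [2.222, 2.217, 0.001]
contact_force: [-0.0, -0.5, -0.0]
finger_gap: 0.0568
grasp_force: 0.0
```

```bash
python3 - <<'E'
from h import *
im,c,s=snap("wrist","w4")
for X in [(.5245,-.2300,.042),(.546,-.288,.042)]:print(X,proj(c,X).round())
# light cream, low-sat blobs = reel tops near prediction
for X in [(.5245,-.2300,.042),(.546,-.288,.042)]:
    u,v=proj(c,X).astype(int);p=im[max(v-30,0):v+30,u-30:u+30]
    h=cv2.cvtColor(p,cv2.COLOR_RGB2HSV);m=((h[...,2]>190)&(h[...,1]<130)).astype('uint8')
    n,l,st,ce=cv2.connectedComponentsWithStats(m);k=1+st[1:,4].argmax() if n>1 else 0;print(st[k],ce[k]+[u-30,max(v-30,0)])
plan(.5245,-.23,.015,0)
E
```

```text
(0.5245, -0.23, 0.042) [335. 218.]
(0.546, -0.288, 0.042) [352. 263.]
[ 18  10  30  37 850] [336.00352941 215.75294118]
[ 18   6  30  40 853] [353.69167644 259.73153576]
turn rows -0.07 (q6 -0.56, heading -0.007)  shift rows x -0.94 y 0.40 z 5.15 | unturned shift [-0.93  0.4   5.15]
```

move_arm([
  [0.2, -0.47, 0.21, 0.3, 0],
  [0.2, -0.47, 0.21, 0.7, 0],
  [0.2, 0, 0, 0.9, 0],
  [0.2, 0, 0, 0.9, 0],
  [0.2, 0, 0, 0.9, 0],
  [0.2, 0, 0, 0.9, 0],
  [0.2, 0, 0, 0.5, 0],
  [0.2, 0, 0, 0, 0],
  [-0.6, 0, 0, 0, 0],
  [-0.6, 0, 0, 0, 0],
  [-0.6, 0, 0, 0, 0],
  [-0.6, 0, 0, 0, 0],
])

```text
time_s: 10.32
eef_pos: [0.5267, -0.2225, 0.0176]
tool_rot: [2.22, 2.216, 0.001]
contact_force: [0.6, 0.6, 4.5]
finger_gap: 0.0337
grasp_force: 30.0
```

move_arm([
  [-0.6, 0, 0, -0.4, 0],
  [-0.6, 0, 0, -0.8, 0],
  [-0.6, 0, 0, -0.9, 0],
  [-0.6, 0, 0, -0.9, 0],
  [-0.6, 0, 0, -0.9, 0],
  [-0.6, 0.4, 0, -0.6, 0],
  [-0.6, 0.9, 0, 0, 0],
  [-0.6, 0.95, 0, 0, 0],
  [-0.6, 0.95, 0, 0, 0],
  [-0.6, 0.95, 0, 0, 0],
  [-0.6, 0.95, 0, 0, 0],
  [-0.6, 0.95, 0, 0, 0],
])

```text
time_s: 11.32
eef_pos: [0.5255, 0.0221, 0.1966]
tool_rot: [2.222, 2.217, 0.002]
contact_force: [-0.3, -0.0, -0.0]
finger_gap: 0.0335
grasp_force: 30.0
```

move_arm([
  [-0.6, 0.95, 0, 0, 0],
  [-0.6, 0.9, 0, 0, 0],
  [-0.6, 0.5, 0, 0, 0],
  [-0.6, 0, 0, 0, -0.7],
  [-0.6, 0, 0, 0, 0],
])

```text
time_s: 11.73
eef_pos: [0.5258, 0.1157, 0.1964]
tool_rot: [2.139, 2.299, 0.002]
contact_force: [-0.5, -0.3, -0.4]
finger_gap: 0.0338
grasp_force: 30.0
```

```bash
python3 - <<'E'
from h import *
im,c,s=snap("wrist","w5");pickle.dump((im,c,s),open("w5.pkl","wb"))
plan(.5124,.2088,.020,.072)
for X in [(.509,.2557,.045),(.395,.2,.048),(.462,.28,.01),(.552,.287,.01),(.566,.138,.01),(.469,.13,.01)]:print(proj(c,X).round())
E
```

```text
turn rows -0.04 (q6 -0.06, heading 0.068)  shift rows x 2.37 y -0.17 z 4.40 | unturned shift [ 2.37 -0.18  4.4 ]
[314.  41.]
[192.  94.]
[270.  19.]
[359.  18.]
[357. 164.]
[272. 165.]
```

View pics/w5.png

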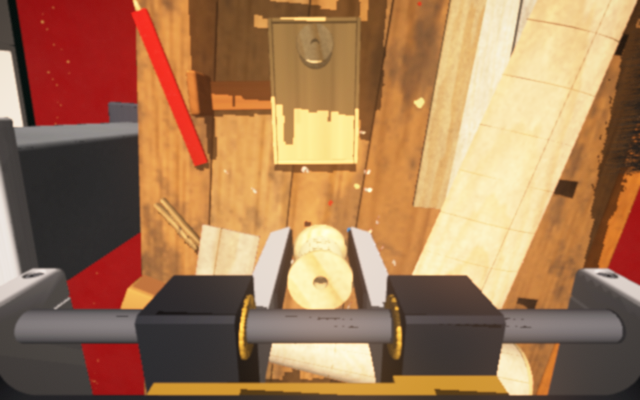

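The first reel stands in the tray at (315,44), so I place the second one in the middle.

move_arm([
  [-0.6, 0.6, -0.1, 0.5, 0],
  [-0.6, 0.6, -0.07, 0.7, 0],
  [-0.6, 0.6, 0, 0.7, 0],
  [-0.6, 0.6, 0, 0.6, 0],
  [-0.6, 0, 0, 0.8, 0],
  [-0.6, 0, 0, 0.7, 0],
  [-0.6, 0, 0, 0.3, 0],
  [-0.6, 0, 0, 0.1, 0],
  [-0.2, 0, 0, 0, 0],
  [0.1, 0, 0, 0, 0],
  [0.1, 0, 0, 0, 0],
])

```text
time_s: 12.7
eef_pos: [0.5135, 0.2093, 0.0202]
tool_rot: [2.146, 2.293, 0.003]
contact_force: [-0.1, 0.4, 0.1]
finger_gap: 0.0478
grasp_force: 0.0
```

move_arm([
  [0.1, 0, 0, -0.4, 0],
  [0.1, 0, 0, -0.9, 0],
  [0.1, 0, 0, -0.9, 0],
  [0.1, 0, 0, -0.9, 0],
  [0.1, 0, 0, -0.9, 0],
  [0.1, 0, 0, -0.9, 0.7],
  [0.2, -0.6, 0, 0, 0],
  [0.2, -0.95, 0, 0, 0],
  [0.2, -0.95, 0, 0, 0],
  [0.2, -0.95, 0, 0, 0],
  [0.2, -0.95, 0, 0, 0],
  [0.2, -0.95, 0, 0, 0],
])

```text
time_s: 13.7
eef_pos: [0.5118, -0.0064, 0.2162]
tool_rot: [2.223, 2.217, 0.002]
contact_force: [0.2, 0.4, -0.7]
finger_gap: 0.0565
grasp_force: 0.0
```

move_arm([
  [0.2, -0.95, 0, 0, 0],
  [0.2, -0.95, 0, 0, 0],
  [0.2, -0.95, 0, 0, 0],
  [0.2, -0.95, 0, 0, 0],
  [0.2, -0.95, 0, 0, 0],
  [0.2, -0.9, 0, 0, 0],
  [0.2, 0, 0, 0, 0],
  [0.2, 0, 0, 0, 0],
])

```text
time_s: 14.37
eef_pos: [0.5112, -0.2321, 0.2157]
tool_rot: [2.227, 2.214, 0.001]
contact_force: [0.6, -0.2, -0.3]
finger_gap: 0.0561
grasp_force: 0.0
```

```bash
python3 - <<'E'
from h import *
im,c,s=snap("wrist","w6");X=(.546,-.286,.042)
u,v=proj(c,X).astype(int);print(u,v);p=im[max(v-30,0):v+30,u-30:u+30]
h=cv2.cvtColor(p,cv2.COLOR_RGB2HSV);m=((h[...,2]>190)&(h[...,1]<130)).astype('uint8')
n,l,st,ce=cv2.connectedComponentsWithStats(m);k=1+st[1:,4].argmax() if n>1 else 0;print(st[k],ce[k]+[u-30,max(v-30,0)])
print(ray(c,ce[k]+[u-30,max(v-30,0)],.035))
plan(.546,-.286,.015,0)
E
```

```text
351 227
[  18   10   42   44 1033] [355.87512101 227.60309777]
[ 0.55204551 -0.28836521  0.035     ]
turn rows -0.04 (q6 -0.62, heading -0.004)  shift rows x -1.38 y 0.87 z 5.01 | unturned shift [-1.38  0.87  5.01]
```

move_arm([
  [0.2, -0.7, 0.44, 0.3, 0],
  [0.2, -0.7, 0.44, 0.5, 0],
  [0.2, 0, 0, 0.9, 0],
  [0.2, 0, 0, 0.9, 0],
  [0.2, 0, 0, 0.9, 0],
  [0.2, 0, 0, 0.9, 0],
  [0.2, 0, 0, 0.6, 0],
  [0.2, 0, 0, 0, 0],
  [-0.6, 0, 0, 0, 0],
  [-0.6, 0, 0, 0, 0],
  [-0.6, 0, 0, 0, 0],
  [-0.6, 0, 0, 0, 0],
])

```text
time_s: 15.42
eef_pos: [0.5478, -0.2869, 0.0174]
tool_rot: [2.221, 2.217, 0.001]
contact_force: [-0.7, 1.1, 5.1]
finger_gap: 0.0338
grasp_force: 30.1
```

move_arm([
  [-0.6, 0, 0, -0.4, 0],
  [-0.6, 0, 0, -0.8, 0],
  [-0.6, 0, 0, -0.9, 0],
  [-0.6, 0, 0, -0.9, 0],
  [-0.6, 0, 0, -0.9, 0],
  [-0.6, 0.4, 0, -0.6, 0],
  [-0.6, 0.9, 0, 0, 0],
  [-0.6, 0.95, 0, 0, 0],
  [-0.6, 0.95, 0, 0, 0],
  [-0.6, 0.95, 0, 0, 0],
  [-0.6, 0.95, 0, 0, 0],
  [-0.6, 0.95, 0, 0, 0],
])

```text
time_s: 16.42
eef_pos: [0.5469, -0.0427, 0.1965]
tool_rot: [2.223, 2.217, 0.002]
contact_force: [1.0, -0.0, -0.8]
finger_gap: 0.0334
grasp_force: 30.0
```

move_arm([
  [-0.6, 0.95, 0, 0, 0],
  [-0.6, 0.95, 0, 0, 0],
  [-0.6, 0.7, 0, 0, 0],
  [-0.6, 0.4, 0, 0, -0.7],
  [-0.6, 0, 0, 0, 0],
])

```text
time_s: 16.83
eef_pos: [0.5471, 0.0785, 0.1963]
tool_rot: [2.138, 2.301, 0.002]
contact_force: [0.3, -0.4, 0.7]
finger_gap: 0.0337
grasp_force: 30.0
```

```bash
python3 - <<'E'
from h import *
im,c,s=snap("wrist","w7");pickle.dump((im,c,s),open("w7.pkl","wb"))
plan(.5158,.162,.020,.072)
for X in [(.509,.2557,.045),(.5124,.205,.045),(.395,.2,.048),(.462,.28,.01),(.552,.287,.01),(.566,.138,.01),(.469,.13,.01)]:print(proj(c,X).round())
E
```

```text
turn rows -0.02 (q6 -0.14, heading 0.070)  shift rows x 2.18 y -0.64 z 4.40 | unturned shift [ 2.18 -0.64  4.4 ]
[294.  -6.]
[294.  55.]
[168.  50.]
[250. -25.]
[342. -25.]
[342. 130.]
[254. 130.]
```

View pics/w7.png

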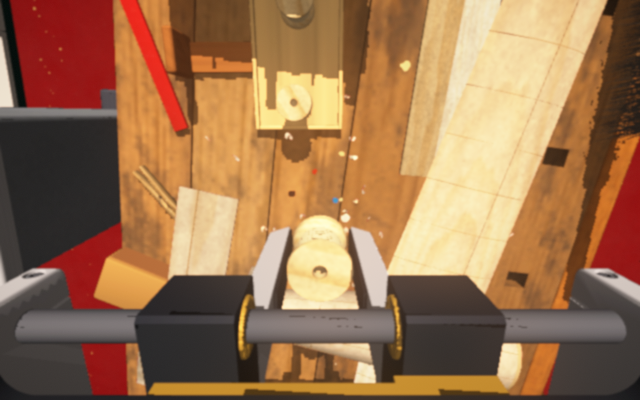

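The tray holds two reels, at (295,7) and (294,103). The second was knocked towards the near end, so the middle is free.

```bash
python3 - <<'E'
from h import *
im,c,s=pickle.load(open("w7.pkl","rb"))
a=ray(c,(295,7),.045);b=ray(c,(294,103),.045);m=(a+b)/2;print(a,b,m)
plan(m[0],m[1],.02,.072)
E
```

```text
[0.51078417 0.24537762 0.045     ] [0.51419537 0.16145234 0.045     ] [0.51248977 0.20341498 0.045     ]
turn rows -0.02 (q6 -0.14, heading 0.070)  shift rows x 3.22 y -0.65 z 4.40 | unturned shift [ 3.22 -0.65  4.4 ]
```

move_arm([
  [-0.6, 0.8, -0.16, 0.2, 0],
  [-0.6, 0.81, -0.16, 0.4, 0],
  [-0.6, 0.81, -0.16, 0.3, 0],
  [-0.6, 0.8, -0.16, 0.3, 0],
  [-0.6, 0, 0, 0.8, 0],
  [-0.6, 0, 0, 0.9, 0],
  [-0.6, 0, 0, 0.8, 0],
  [-0.6, 0, 0, 0.5, 0],
  [-0.6, 0, 0, 0.1, 0],
  [-0.2, 0, 0, 0, 0],
  [0, 0, 0, 0, 0],
  [0, 0, 0, 0, 0],
])

```text
time_s: 17.88
eef_pos: [0.5145, 0.2021, 0.0248]
tool_rot: [2.145, 2.293, 0.004]
contact_force: [0.3, 0.5, 0.8]
finger_gap: 0.0459
grasp_force: 0.0
```

move_arm([
  [0.1, 0, 0, 0, 0],
  [0.1, 0, 0, -0.4, 0],
  [0.1, 0, 0, -0.9, 0],
  [0.1, 0, 0, -0.9, 0],
  [0.1, 0, 0, -0.9, 0],
  [0.1, 0, 0, -0.9, 0],
  [0.1, -0.6, 0, -0.6, 0],
  [0.1, -0.8, 0, 0, 0],
  [0.1, -0.8, 0, 0, 0],
  [0.1, -0.6, 0, 0, 0],
  [0.1, 0, 0, 0, 0],
])

```text
time_s: 18.8
eef_pos: [0.5213, 0.0874, 0.2085]
tool_rot: [2.148, 2.289, 0.001]
contact_force: [0.2, 0.5, 0.3]
finger_gap: 0.0516
grasp_force: 0.0
```

```bash
python3 - <<'E'
from h import *
im,c,s=snap("wrist","w8");pickle.dump((im,c,s),open("w8.pkl","wb"));print(s["eef_pos"])
E
```

```text
[0.52129187 0.08741445 0.20850508]
```

View pics/w8.png

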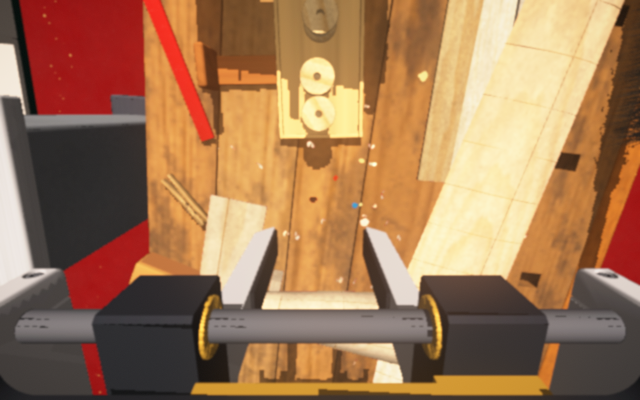

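All three reels stand in the wide tray, at (319,15), (317,76) and (318,114). Next I measure the handle.

```bash
python3 - <<'E'
from h import *
im,c,s=pickle.load(open("w8.pkl","rb"))
q=[ray(c,p,.01)[:2] for p in[(282,138),(360,137)]];print(np.round(q,4),np.linalg.norm(q[1]-q[0]), np.arctan2(*(q[1]-q[0])[::-1]))
for X in [(.395,.2,.048),(.395,.2,0.006)]:print(proj(c,X))
cv2.imwrite("pics/w8c.png",cv2.resize(im[20:160,170:390,::-1],None,fx=3.6,fy=3.6,interpolation=cv2.INTER_CUBIC))
E
```

```text
[[0.4735 0.1319]
 [0.5634 0.1387]] 0.0901629683293554 0.07516112112249752
[199.67315665  65.46671208]
[213.5240539  70.9521281]
```

View pics/w8c.png

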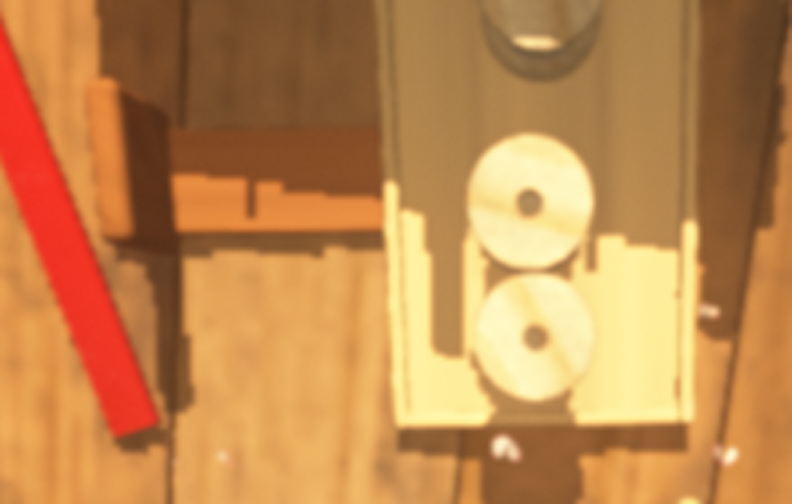

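move_arm([
  [0.2, 0, 0, -0.5, 0],
  [0.2, 0, 0, -0.9, 0],
  [0.2, 0, 0, -0.9, 0],
  [0.2, 0.3, -0.2, -0.9, 0],
  [0.2, 0.8, -0.2, -0.5, 0],
  [0.2, 0.9, -0.2, -0.2, 0],
  [0.2, 0.9, -0.2, 0, 0],
  [0.2, 0.9, -0.2, 0, 0],
  [0.2, 0.9, -0.1, 0, 0],
  [0.2, 0.9, 0, 0, 0],
  [0.2, 0.5, 0, 0, 0],
  [0.2, 0, 0, 0, 0],
])

```text
time_s: 19.85
eef_pos: [0.4583, 0.3354, 0.3631]
tool_rot: [-2.137, -2.301, -0.001]
contact_force: [0.3, 0.6, -0.7]
finger_gap: 0.0563
grasp_force: 0.0
```

```bash
python3 - <<'E'
from h import *
im,c,s=snap("wrist","w9");pickle.dump((im,c,s),open("w9.pkl","wb"));print(s["eef_pos"],robot.sense()["qpos"])
E
```

```text
[0.4582738  0.33537389 0.36314472] [ 4.28550186e-01 -3.26835202e-02  1.58887491e+00  1.87138613e-04
  1.58555524e+00  3.56089995e-01]
```

View pics/w9.png

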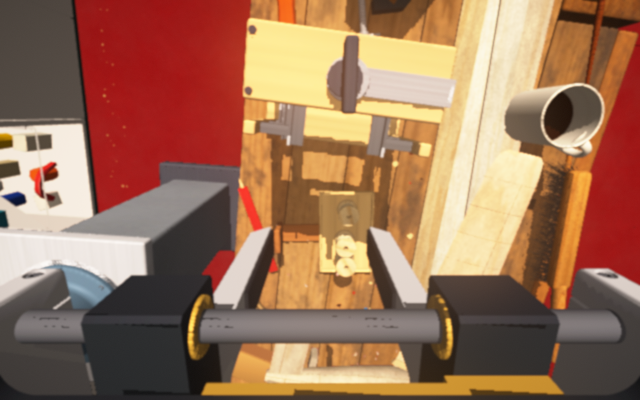

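The rack top bar's corners are near (249,19), (455,45), (446,123) and (243,93). The cam bar runs from (350,37) to (349,112), so the cam is open, and the front faces down in the image.

```bash
python3 - <<'E'
from h import *
im,c,s=pickle.load(open("w9.pkl","rb"))
q=np.array([ray(c,p,.21)[:2] for p in[(249,19),(455,45),(446,123),(243,93)]]);print(q.round(4),[np.linalg.norm(q[i]-q[(i+1)%4]).round(3) for i in range(4)],q.mean(0))
for a,b in((0,1),(3,2)):
    v=q[b]-q[a];print("edge heading",np.arctan2(v[1],v[0]))
g=[ray(c,p,.247)[:2] for p in((351,37),(349,112))];print("grip",np.round(g,4),(g[0]+g[1])/2,np.linalg.norm(g[0]-g[1]),np.arctan2(*(g[0]-g[1])[::-1]))
cv2.imwrite("pics/w9c.png",cv2.resize(im[5:170,225:475,::-1],None,fx=3.2,fy=3.2,interpolation=cv2.INTER_CUBIC))
E
```

```text
[[0.3794 0.4899]
 [0.5738 0.4819]
 [0.5779 0.4103]
 [0.3745 0.4242]] [np.float64(0.195), np.float64(0.072), np.float64(0.204), np.float64(0.066)] [0.47641207 0.45158198]
edge heading -0.04107730147069419
edge heading -0.06784757483789419
grip [[0.4725 0.4735]
 [0.4767 0.4134]] [0.47459048 0.44346965] 0.06023104184851437 1.639966911508009
```

View pics/w9c.png

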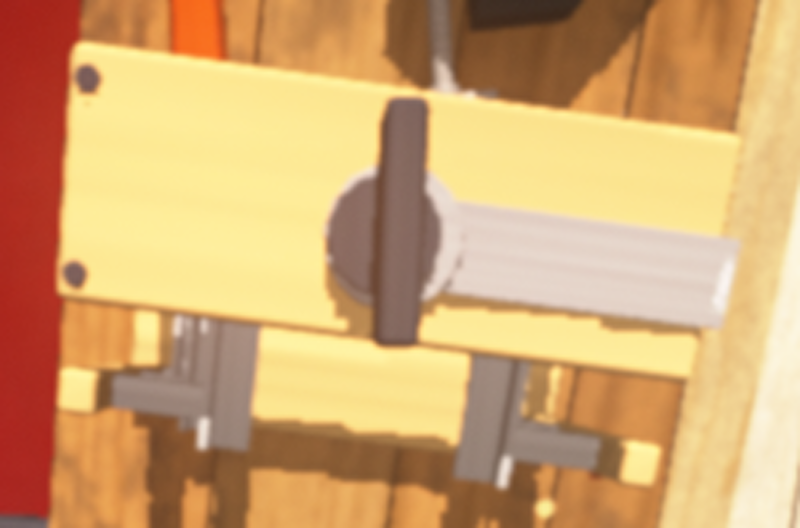

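```bash
python3 - <<'E'
from h import *
im,c,s=pickle.load(open("w9.pkl","rb"))
P=lambda x,y,z:ray(c,(225+x/3.2,5+y/3.2),z)[:2]
q=np.array([P(78,43,.21),P(740,133,.21),P(688,377,.2),P(62,297,.2)]);print(q.round(4),[np.linalg.norm(q[i]-q[(i+1)%4]).round(3) for i in range(4)],q.mean(0))
for a,b in((0,1),(3,2),(3,0),(2,1)):
    v=q[b]-q[a];print("edge heading",np.arctan2(v[1],v[0]))
l=np.array([P(248,450,.165),P(456,480,.165)]);print("ledge",l.round(4),np.linalg.norm(l[1]-l[0]),l.mean(0),np.arctan2(*(l[1]-l[0])[::-1]))
s=[P(253,327,.165),P(470,355,.165)];print("rail dirs",np.arctan2(*(s[0]-l[0])[::-1]),np.arctan2(*(s[1]-l[1])[::-1]))
g=[P(408,100,.247),P(395,342,.247)];print((g[0]+g[1])/2,np.arctan2(*(g[0]-g[1])[::-1]))
print("screws",P(87,78,.21),P(74,273,.21))
E
```

```text
[[0.3797 0.4904]
 [0.5752 0.4807]
 [0.5756 0.4101]
 [0.3736 0.4201]] [np.float64(0.196), np.float64(0.071), np.float64(0.202), np.float64(0.071)] [0.47603826 0.45029935]
edge heading -0.04977170955605355
edge heading -0.04929108398230533
edge heading 1.4837338676156673
edge heading 1.5758354823978449
ledge [[0.4335 0.3729]
 [0.5101 0.3676]] 0.07676365623595816 [0.47181904 0.37022687] -0.06913172935817936
rail dirs 1.5886566250901266 1.5707053548077266
[0.4749324 0.4438327] 1.6114751674104935
screws [0.38251092 0.48139136] [0.37950711 0.42703788]
```

move_arm([
  [0.5, 0, 0, 0, 1],
  [0.5, 0, 0, 0, 1],
  [0.5, 0, 0, 0, 1],
  [0.5, 0, 0, 0, 1],
  [0.5, 0, 0, 0, 1],
  [0.5, 0, 0, 0, 1],
  [0.5, 0, 0, 0, 1],
  [0.5, 0, 0, 0, 1],
  [0.5, 0, 0, 0, 1],
  [0.5, 0, 0, 0, 1],
  [0.5, 0, 0, 0, 1],
  [0.5, 0, 0, 0, 1],
])

```text
time_s: 20.9
eef_pos: [0.4601, 0.3304, 0.3635]
tool_rot: [3.068, 0.675, 0.001]
contact_force: [0.1, -0.3, -0.1]
finger_gap: 0.0703
grasp_force: 0.0
```

move_arm([
  [0.5, 0, 0, 0, 1],
  [0.5, 0, 0, 0, 1],
  [0.5, 0, 0, 0, 1],
  [0.5, 0, 0, 0, 0.7],
  [0.5, 0, 0, 0, 0],
])

```text
time_s: 21.32
eef_pos: [0.4601, 0.3305, 0.3634]
tool_rot: [3.14, 0.105, 0.001]
contact_force: [-0.1, -0.3, 0.2]
finger_gap: 0.0705
grasp_force: 0.0
```

```bash
python3 - <<'E'
from h import *
plan(.3955,.2005,.1,.073+np.pi/2)
plan(.3955,.2005,.026,.073+np.pi/2)
E
```

```text
turn rows -0.06 (q6 1.93, heading -1.504)  shift rows x -1.85 y 3.12 z 6.58 | unturned shift [-1.83  3.13  6.58]
turn rows -0.06 (q6 1.93, heading -1.504)  shift rows x -1.85 y 3.12 z 8.43 | unturned shift [-1.83  3.13  8.43]
```

move_arm([
  [0.5, -0.46, 0.78, 0, 0],
  [0.5, -0.46, 0.78, 0.1, 0],
  [0.5, -0.46, 0.78, 0.1, 0],
  [0.5, -0.45, 0.78, 0.1, 0],
  [0.5, 0, 0, 0.8, 0],
  [0.5, 0, 0, 0.9, 0],
  [0.5, 0, 0, 0.9, 0],
  [0.5, 0, 0, 0.9, 0],
  [0.5, 0, 0, 0.9, 0],
  [0.5, 0, 0, 0.9, 0],
  [0.5, 0, 0, 0.6, 0],
  [0.5, 0, 0, 0, 0],
])

```text
time_s: 22.32
eef_pos: [0.3915, 0.2003, 0.11]
tool_rot: [3.138, 0.109, -0.016]
contact_force: [-1.0, 0.5, -0.1]
finger_gap: 0.0702
grasp_force: 0.0
```

```bash
python3 - <<'E'
from h import *
im,c,s=snap("wrist","w10");pickle.dump((im,c,s),open("w10.pkl","wb"))
plan(.3955,.2005,.026,.073+np.pi/2)
# handle outline predicted
th=.073;u=np.array([np.cos(th),np.sin(th)]);n=np.array([-u[1],u[0]])
for a,b in((5,21),(5,-21),(-5,-21),(-5,21)):
    p=np.array([.3955,.2005])+(a*u+b*n)/1000;print(proj(c,(*p,.048)).round())
E
```

```text
turn rows -0.03 (q6 1.72, heading -1.501)  shift rows x 0.06 y 0.01 z 2.18 | unturned shift [0.06 0.01 2.18]
[292. 200.]
[347. 199.]
[347. 212.]
[293. 212.]
```

View pics/w10.png

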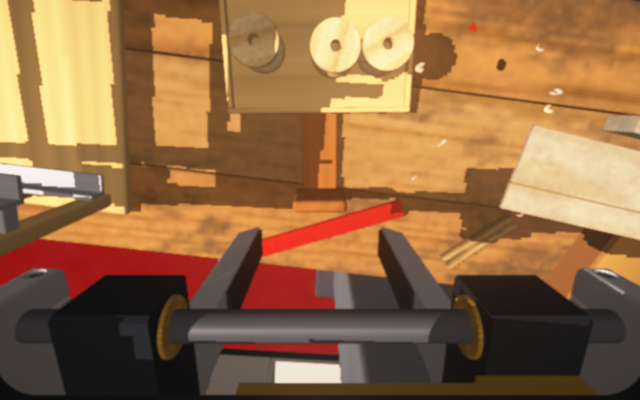

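The handle plate top is at (319,205), between the fingers and matching the prediction. I lower and grip.

move_arm([
  [0.5, 0.06, 0, 0.5, 0],
  [0.5, 0, 0, 0.8, 0],
  [0.5, 0, 0, 0.6, 0],
  [0.5, 0, 0, 0.15, 0],
  [0, 0, 0, 0, 0],
  [-0.6, 0, 0, 0, 0],
  [-0.6, 0, 0, 0, 0],
  [-0.6, 0, 0, 0, 0],
  [-0.6, 0, 0, 0, 0],
])

```text
time_s: 23.12
eef_pos: [0.3994, 0.202, 0.0347]
tool_rot: [-3.139, -0.109, -0.005]
contact_force: [-0.6, -0.3, 4.3]
finger_gap: 0.0415
grasp_force: 30.0
```

move_arm([
  [-0.6, 0, 0, -0.2, 0],
  [-0.6, 0, 0, -0.4, 0],
  [-0.6, 0, 0, -0.5, 0],
  [-0.6, 0, 0, -0.3, 0],
  [-0.6, 0, 0, 0, 0],
])

```text
time_s: 23.53
eef_pos: [0.4, 0.2023, 0.0923]
tool_rot: [-3.139, -0.108, -0.009]
contact_force: [-0.1, -0.7, -1.4]
finger_gap: 0.0416
grasp_force: 30.0
```

```bash
python3 - <<'E'
from h import *
im,c,s=snap("wrist","w11");pickle.dump((im,c,s),open("w11.pkl","wb"));print(s)
u=np.array([.0498,.9988]);O=np.array([.474,.4198])
for xr in(-.26,-.1175):
    p=O+u*xr;print(xr,p);plan(p[0],p[1],.07,1.521-np.pi/2)
E
```

```text
{'time_s': 23.5333, 'qpos': array([ 2.14214936e-01, -8.95320717e-02,  2.15295419e+00,  1.51700380e-04,
        1.07257493e+00,  1.71596730e+00]), 'qvel': array([-0.00305979,  0.04019966,  0.03021904,  0.00011757, -0.04222797,
       -0.00119839]), 'effort': array([ 2.38323323e-01, -2.45471835e+01, -2.72383171e+01, -1.54181459e-02,
        8.92934483e-02,  6.40221006e-04]), 'eef_pos': array([0.39998404, 0.2022886 , 0.09225051]), 'tool_rot': array([-3.13858221, -0.10827983, -0.00860745]), 'contact_force': array([-0.09468839, -0.6944503 , -1.40415602]), 'torque': array([-0.0471832 ,  0.13074813, -0.04080379]), 'grasp_force': 29.999669194221497, 'finger_gap': 0.04161280212119272}
-0.26 [0.461052 0.160112]
turn rows -14.52 (q6 1.72, heading -1.502)  shift rows x -0.97 y 1.60 z 0.52 | unturned shift [1.47 1.15 0.52]
-0.1175 [0.4681485 0.302441 ]
turn rows -14.52 (q6 1.72, heading -1.502)  shift rows x 2.59 y 1.60 z 0.52 | unturned shift [ 1.9  -2.39  0.52]
```

View pics/w11.png

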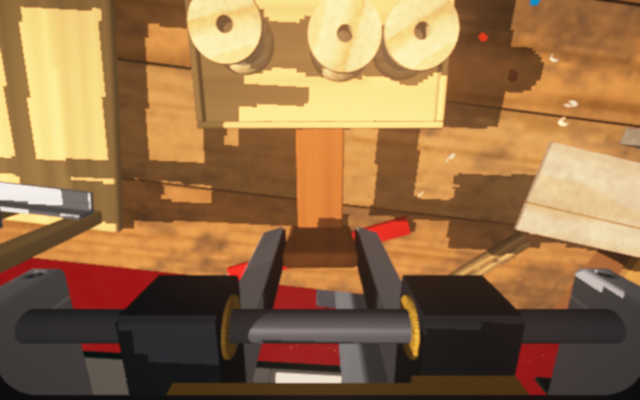

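The tray is lifted with its reels standing. I check for droop numerically.

```bash
python3 - <<'E'
from h import *
im,c,s=pickle.load(open("w11.pkl","rb"))
R=Ro.from_rotvec(s["tool_rot"]).as_matrix();print("tool z",R[:,2].round(4))
p=s["eef_pos"];th=.069;u=np.array([np.cos(th),np.sin(th)]);n=np.array([-u[1],u[0]])
H=p[:2]-.004*u
for tilt in(0,.05,.1):
  print(tilt,[proj(c,(*(H+u*.070+b*n),p[2]-.0347+.010-.07*tilt)).round(1).tolist() for b in(.075,-.075)],[proj(c,(*(H+u*.1175+b*n),p[2]-.0347+.045-.1175*tilt)).round(1).tolist() for b in(.045,)])
E
```

```text
tool z [ 0.0054  0.0013 -1.    ]
0 [[196.9, 127.1], [442.4, 126.8]] [[222.8, 25.3]]
0.05 [[199.0, 126.9], [440.3, 126.6]] [[226.4, 28.7]]
0.1 [[201.1, 126.7], [438.3, 126.4]] [[229.7, 31.8]]
```

move_arm([
  [-0.6, 0.2, 0.3, 0, 0],
  [-0.6, 0.3, 0.5, 0, 0],
  [-0.6, 0.3, 0.5, 0, -0.3],
  [-0.6, 0.2, 0.5, 0, -0.6],
  [-0.6, 0.1, 0.2, 0, -0.8],
  [-0.6, 0, 0, 0, -0.9],
  [-0.6, 0, 0, 0, -0.9],
  [-0.6, 0, 0, 0, -0.9],
  [-0.6, 0, 0, 0, -0.9],
  [-0.6, 0, 0, 0, -0.9],
  [-0.6, 0, 0, 0, -0.9],
  [-0.6, 0, 0, 0, -0.9],
])

```text
time_s: 24.58
eef_pos: [0.4475, 0.1256, 0.0878]
tool_rot: [-2.846, -1.328, 0.004]
contact_force: [0.3, 0.6, -2.2]
finger_gap: 0.0417
grasp_force: 30.0
```

move_arm([
  [-0.6, 0, 0, 0, -0.9],
  [-0.6, 0, 0, 0, -0.9],
  [-0.6, 0, 0, 0, -0.9],
  [-0.6, 0, 0, 0, -0.9],
  [-0.6, 0, 0, 0, -0.9],
  [-0.6, 0, 0, 0, -0.9],
  [-0.6, 0, 0, 0, -0.6],
  [-0.6, 0, 0, 0, -0.3],
  [-0.6, 0, 0, 0, 0],
  [-0.6, 0, 0, 0, 0],
])

```text
time_s: 25.42
eef_pos: [0.448, 0.1256, 0.0882]
tool_rot: [-2.3, -2.138, 0.002]
contact_force: [-0.5, 0.7, -1.1]
finger_gap: 0.0421
grasp_force: 30.0
```

```bash
python3 - <<'E'
from h import *
im,c,s=snap("wrist","w12");pickle.dump((im,c,s),open("w12.pkl","wb"));print(s["eef_pos"])
u=np.array([.0498,.9988]);O=np.array([.474,.4198])
for xr in(-.24,-.1135):
    p=O+u*xr;print(xr,p);plan(p[0],p[1],.077,1.521-np.pi/2)
E
```

```text
[0.44796345 0.12562483 0.08820778]
-0.24 [0.462048 0.180088]
turn rows -0.23 (q6 0.10, heading -0.073)  shift rows x 1.38 y 0.28 z 0.28 | unturned shift [1.38 0.25 0.28]
-0.1135 [0.4683477 0.3064362]
turn rows -0.23 (q6 0.10, heading -0.073)  shift rows x 4.54 y 0.28 z 0.28 | unturned shift [4.54 0.18 0.28]
```

View pics/w12.png

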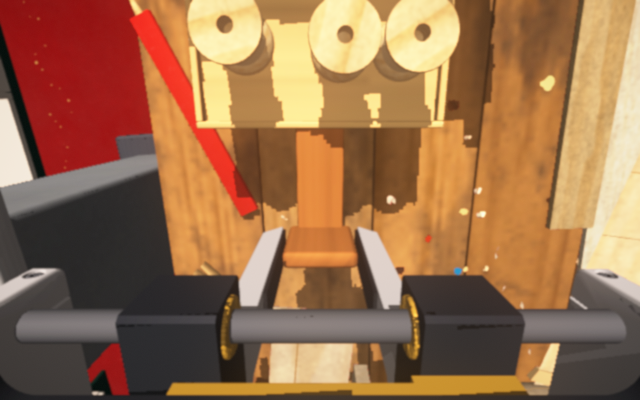

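Everything stands well and the tray is level and aligned. Now the insertion.

move_arm([
  [-0.6, 0.2, 0.09, 0.06, -0.23],
  [-0.6, 0.4, 0.1, 0.1, 0],
  [-0.6, 0.4, 0.09, 0.07, 0],
  [-0.6, 0.4, 0, 0, 0],
  [-0.6, 0, 0, 0, 0],
  [-0.6, 0, 0, 0, 0],
])

```text
time_s: 25.97
eef_pos: [0.4627, 0.1815, 0.0795]
tool_rot: [-2.273, -2.169, 0.001]
contact_force: [-0.9, -0.7, -1.4]
finger_gap: 0.0418
grasp_force: 30.0
```

```bash
python3 - <<'E'
from h import *
u=np.array([.0498,.9988]);O=np.array([.474,.4198])
p=O+u*-.1135;plan(p[0],p[1],.079,1.521-np.pi/2);print(robot.sense()["eef_pos"])
im,c,s=snap("wrist","w13")
# tray near-edge corners: bright/dark row profile left & right
p=s["eef_pos"];th=1.521;u3=np.array([np.cos(th),np.sin(th)]);n=np.array([-u3[1],u3[0]]);H=p[:2]-.004*u3
print([proj(c,(*(H+u3*.070+b*n),p[2]-.0347+.010)).round(1).tolist() for b in(.075,-.075)])
E
```

```text
turn rows 0.03 (q6 0.19, heading -0.047)  shift rows x 3.13 y -0.01 z 0.01 | unturned shift [ 3.13 -0.01  0.01]
[0.46269176 0.18152827 0.07953314]
[[199.7, 128.4], [445.4, 128.9]]
```

move_arm([
  [-0.6, 0.2, 0, 0, 0],
  [-0.6, 0.3, 0, 0, 0],
  [-0.6, 0.4, 0, 0, 0],
  [-0.6, 0.4, 0, 0, 0],
])

```text
time_s: 26.35
eef_pos: [0.4655, 0.2338, 0.0801]
tool_rot: [2.276, 2.165, 0.001]
contact_force: [0.5, -0.7, -0.9]
finger_gap: 0.0416
grasp_force: 30.0
```

move_arm([
  [-0.6, 0.4, 0, 0, 0],
  [-0.6, 0.4, 0, 0, 0],
  [-0.6, 0.4, 0, 0, 0],
  [-0.6, 0, 0, 0, 0],
])

```text
time_s: 26.68
eef_pos: [0.4678, 0.2833, 0.0802]
tool_rot: [-2.273, -2.168, -0.002]
contact_force: [1.1, -0.1, -1.1]
finger_gap: 0.0417
grasp_force: 30.0
```

```bash
python3 - <<'E'
from h import *
u=np.array([.0498,.9988]);O=np.array([.474,.4198])
p=O+u*-.1135;plan(p[0],p[1],.0695,1.521-np.pi/2);print(robot.sense())
E
```

```text
turn rows 0.03 (q6 0.38, heading -0.047)  shift rows x 0.58 y -0.02 z 0.27 | unturned shift [ 0.58 -0.01  0.27]
{'time_s': 26.6833, 'qpos': array([3.36730115e-01, 1.68715448e-01, 1.91132664e+00, 9.10741992e-04,
       1.06039993e+00, 3.83249422e-01]), 'qvel': array([-0.03789284, -0.01957547,  0.02877094, -0.03092455,  0.0080274 ,
       -0.03871466]), 'effort': array([  0.47004221, -34.32427168, -27.94491827,   0.28920106,
        -0.0811089 ,   0.18716452]), 'eef_pos': array([0.46782776, 0.28329767, 0.08020387]), 'tool_rot': array([-2.27280703e+00, -2.16849766e+00, -2.16145224e-03]), 'contact_force': array([ 1.14624968, -0.10966246, -1.07872797]), 'torque': array([-0.20038911, -0.11176286, -0.01607136]), 'grasp_force': 30.000020563602448, 'finger_gap': 0.04170562719497351}
```

move_arm([
  [-0.6, 0.25, 0, 0, 0],
  [-0.6, 0.15, 0, 0.1, 0],
  [-0.6, 0, 0, 0.12, 0],
  [-0.6, 0, 0, 0, 0],
])

```text
time_s: 27.02
eef_pos: [0.4681, 0.2967, 0.07]
tool_rot: [-2.275, -2.166, 0.001]
contact_force: [0.1, 0.5, -0.8]
finger_gap: 0.0416
grasp_force: 30.0
```

move_arm([
  [-0.6, 0.1, 0, 0, 0],
  [-0.6, 0.1, 0, 0, 0],
  [-0.6, 0, 0, 0, 0],
])

```text
time_s: 27.27
eef_pos: [0.469, 0.3052, 0.0712]
tool_rot: [-2.275, -2.166, -0.0]
contact_force: [0.8, -0.2, -0.4]
finger_gap: 0.0419
grasp_force: 30.0
```

```bash
python3 - <<'E'
from h import *
u=np.array([.0498,.9988]);O=np.array([.474,.4198])
s=robot.sense();d=s["eef_pos"][:2]-O;print("xr",d@u-.004,"yr",d@[-u[1],u[0]],s["contact_force"],s["torque"])
E
```

```text
xr -0.11875507719469187 yr -0.0007405614691448565 [ 0.78679971 -0.22705181 -0.41087116] [-0.15740573 -0.0982257  -0.00028344]
```

move_arm([
  [-0.6, 0, 0, 0.07, 0],
  [-0.6, 0, 0, 0.05, 0],
  [-0.6, 0.05, 0, 0, 0],
  [-0.6, 0.05, 0, 0, 0],
  [-0.6, 0.05, 0, 0, 0],
  [-0.6, 0, 0, 0, 0],
])

```text
time_s: 27.77
eef_pos: [0.4686, 0.3059, 0.0665]
tool_rot: [2.269, 2.165, -0.017]
contact_force: [-3.9, -21.9, 11.7]
finger_gap: 0.0421
grasp_force: 30.0
```

```bash
python3 - <<'E'
from h import *
u=np.array([.0498,.9988]);O=np.array([.474,.4198])
s=robot.sense();d=s["eef_pos"][:2]-O;print("xr",d@u-.004,"yr",d@[-u[1],u[0]],s["contact_force"],s["torque"],s["eef_pos"])
E
```

```text
xr -0.11804745868916346 yr -0.00032548335115002106 [ -3.93541542 -21.85395596  11.71105757] [-3.89848946  0.73996028  0.02034471] [0.46864597 0.30588247 0.06652368]
```

move_arm([
  [-0.6, -0.08, 0, -0.06, 0],
  [-0.6, 0, 0, 0, 0],
  [0, 0, 0, 0, 0],
  [0.4, 0, 0, 0, 0],
  [0.4, 0, 0, 0, 0],
  [0.4, 0, 0, -0.5, 0],
  [0.4, 0, 0, -0.9, 0],
  [0.4, 0, 0, -0.9, 0],
  [0.4, 0, 0, -0.9, 0],
  [0.4, 0, 0, -0.9, 0],
])

```text
time_s: 28.6
eef_pos: [0.4688, 0.308, 0.2346]
tool_rot: [-2.275, -2.167, -0.001]
contact_force: [0.2, -0.0, -0.9]
finger_gap: 0.0657
grasp_force: 0.0
```

```bash
python3 - <<'E'
from h import *
im,c,s=snap("wrist","w14");pickle.dump((im,c,s),open("w14.pkl","wb"))
u=np.array([.0498,.9988]);O=np.array([.474,.4198]);n=np.array([-u[1],u[0]])
# orange-brown handle colour
h=cv2.cvtColor(im,cv2.COLOR_RGB2HSV)
H=O-u*.1175
for X in [(*H,.083),(*(H+.06*u),.041)]:
    p=proj(c,X);a,b=p.astype(int);print(p.round(),h[b-2:b+3,a-2:a+3].reshape(-1,3).mean(0))
t=[proj(c,(*(H+a*u+b*n),.083)) for a,b in((.005,.021),(.005,-.021),(-.005,-.021),(-.005,.021))];print(np.round(t))
print(s["eef_pos"]);plan(.34,-.1,.33,0)
# row of saturated orange
m=((h[...,0]<16)&(h[...,1]>140)&(h[...,2]>60)).astype('uint8')[180:330,250:390]
n_,l,st,ce=cv2.connectedComponentsWithStats(m);print([(st[i],ce[i]+[250,180]) for i in range(1,n_) if st[i,4]>200])
E
```

```text
[321. 192.] [ 12.   182.6  121.56]
[321. 132.] [ 13.76 181.12 229.88]
[[301. 188.]
 [341. 188.]
 [341. 197.]
 [301. 197.]]
[0.46881355 0.30804472 0.2345689 ]
turn rows -0.48 (q6 0.43, heading -0.048)  shift rows x -10.23 y -3.29 z -2.27 | unturned shift [-10.38  -2.79  -2.27]
[(array([    0,     0,   140,   129, 13325], dtype=int32), array([320.43354597, 234.5611257 ]))]
```

The wide tray is home and released. Next is the narrow tray.

move_arm([
  [0.4, -0.3, 0, -0.4, 0],
  [0.4, -0.7, -0.05, -0.3, 0],
  [0.4, -0.95, -0.05, 0, 0],
  [0.4, -0.95, -0.05, 0, 0],
  [0.4, -0.95, -0.05, 0, 0],
  [0.4, -0.95, -0.05, 0, 0],
  [0.4, -0.95, -0.05, 0, 0],
  [0.4, -0.95, -0.05, 0, 0],
  [0.4, -0.95, -0.05, 0, 0],
  [0.4, -0.95, -0.05, 0, 0],
  [0.4, -0.95, -0.05, 0, 0],
  [0.4, -0.95, -0.05, 0, 0],
])

```text
time_s: 29.65
eef_pos: [0.4263, -0.1124, 0.2609]
tool_rot: [2.274, 2.166, 0.002]
contact_force: [1.0, -0.3, -0.7]
finger_gap: 0.0656
grasp_force: 0.0
```

move_arm([
  [0.4, -0.95, -0.05, 0, 0],
  [0.4, -0.95, -0.05, 0, 0],
  [0.4, -0.95, -0.05, 0, 0],
  [0.4, -0.95, -0.05, 0, 0],
  [0.4, -0.95, -0.05, 0, 0],
  [0.4, -0.95, -0.05, 0, 0],
  [0.4, -0.7, 0, 0, 0.5],
  [0.4, 0, 0, 0, 1],
  [0.4, 0, 0, 0, 1],
  [0.4, 0, 0, 0, 1],
  [0.4, 0, 0, 0, 1],
  [0.4, 0, 0, 0, 1],
])

```text
time_s: 30.65
eef_pos: [0.4024, -0.366, 0.2605]
tool_rot: [2.781, 1.46, 0.001]
contact_force: [0.0, 0.3, -0.6]
finger_gap: 0.0659
grasp_force: 0.0
```

move_arm([
  [0.4, 0, 0, 0, 1],
  [0.4, 0, 0, 0, 1],
  [0.4, 0, 0, 0, 1],
  [0.4, 0, 0, 0, 1],
  [0.4, 0, 0, 0, 1],
  [0.4, 0, 0, 0, 1],
  [0.4, 0, 0, 0, 1],
  [0.4, 0, 0, 0, 1],
  [0.4, 0, 0, 0, 1],
  [0.4, 0, 0, 0, 1],
  [0.4, 0, 0, 0, 1],
  [0.4, 0, 0, 0, 1],
])

```text
time_s: 31.65
eef_pos: [0.4024, -0.3658, 0.2606]
tool_rot: [3.12, -0.365, 0.001]
contact_force: [0.4, -0.1, 0.4]
finger_gap: 0.0658
grasp_force: 0.0
```

move_arm([
  [0.4, 0, 0, 0, 1],
  [0.4, 0, 0, 0, 1],
  [0.4, 0, 0, 0, 0.2],
  [0.4, 0, 0, 0, 0],
  [0.4, 0, 0, 0, 0],
])

```text
time_s: 32.07
eef_pos: [0.4022, -0.3659, 0.2607]
tool_rot: [3.064, -0.695, 0.001]
contact_force: [1.2, -0.7, 0.4]
finger_gap: 0.0657
grasp_force: 0.0
```

```bash
python3 - <<'E'
from h import *
im,c,s=snap("wrist","w15");pickle.dump((im,c,s),open("w15.pkl","wb"))
plan(.391,-.374,.15,-.45+np.pi/2)
h=cv2.cvtColor(im,cv2.COLOR_RGB2HSV)
print([proj(c,X).round().tolist() for X in((.4789,-.3598,.01),(.5578,-.4057,.01),(.521,-.4832,.01),(.4349,-.4441,.01),(.391,-.374,.048))])
p=proj(c,(.498,-.4232,.003)).astype(int);print(p,h[p[1]-3:p[1]+3,p[0]-3:p[0]+3].reshape(-1,3).mean(0))
# yellow-pale pan mask
m=((h[...,0]>16)&(h[...,0]<30)&(h[...,1]>60)&(h[...,1]<150)&(h[...,2]>170)).astype('uint8')
m=cv2.morphologyEx(m,cv2.MORPH_OPEN,np.ones((3,3)))
n,l,st,ce=cv2.connectedComponentsWithStats(m)
for i in range(1,n):
    if st[i,4]>1500:
        ct=max(cv2.findContours((l==i).astype('uint8'),0,2)[0],key=cv2.contourArea)
        print(st[i],ce[i],cv2.boxPoints(cv2.minAreaRect(ct)).round().tolist())
E
```

```text
turn rows 0.04 (q6 1.07, heading -2.017)  shift rows x -0.16 y 0.30 z 2.77 | unturned shift [-0.16  0.3   2.77]
[[289.0, 119.0], [293.0, 43.0], [364.0, 42.0], [362.0, 122.0], [329.0, 180.0]]
[327  83] [ 24.22222222 106.02777778 252.86111111]
[ 392    0   75   60 2702] [422.22316802  29.29718727] [[381.0, 43.0], [415.0, -12.0], [468.0, 20.0], [434.0, 76.0]]
[ 288   44   78   81 5817] [327.74196321  83.43355682] [[288.0, 44.0], [365.0, 44.0], [365.0, 124.0], [288.0, 124.0]]
[   0  109   92  179 2381] [ 34.70936581 188.33347333] [[-19.0, 120.0], [3.0, 107.0], [103.0, 280.0], [81.0, 293.0]]
[  88  229   98   54 3240] [138.90432099 255.84320988] [[87.0, 250.0], [174.0, 225.0], [186.0, 268.0], [99.0, 292.0]]
```

```bash
python3 - <<'E'
from h import *
im,c,s=pickle.load(open("w15.pkl","rb"))
q=np.array([ray(c,p,.01)[:2] for p in[(288,44),(365,44),(365,124),(288,124)]]);print(q.round(4),[np.linalg.norm(q[i]-q[(i+1)%4]).round(3) for i in range(4)])
h=cv2.cvtColor(im,cv2.COLOR_RGB2HSV)
m=((h[...,0]>16)&(h[...,0]<30)&(h[...,1]>60)&(h[...,1]<150)&(h[...,2]>170)).astype('uint8')
# left/right edge per row ; near/far per column
L=[];Rr=[]
for v in range(55,116,6):
    x=np.where(m[v,270:385])[0]+270;L.append(ray(c,(x.min(),v),.01)[:2]);Rr.append(ray(c,(x.max()+1,v),.01)[:2])
N=[];F=[]
for u in range(298,356,6):
    y=np.where(m[30:135,u])[0]+30;F.append(ray(c,(u,y.min()),.01)[:2]);N.append(ray(c,(u,y.max()+1),.01)[:2])
def ln(P):
    vx,vy,x,y=cv2.fitLine(np.array(P,np.float32),cv2.DIST_HUBER,0,.01,.01).ravel();return np.arctan2(vy,vx)
print("side headings",ln(L),ln(Rr),"cross",ln(N)-np.pi/2,ln(F)-np.pi/2)
cx=(np.mean(L,0)+np.mean(Rr,0))/2; nm=np.mean(N,0);fm=np.mean(F,0);print("mid",cx,nm,fm,np.linalg.norm(nm-fm),np.linalg.norm(np.mean(L,0)-np.mean(Rr,0)))
for th in(-.45,):
    uu=np.array([np.cos(th),np.sin(th)]);C=(nm+fm)/2;print("handle",C-.1175*uu)
# orange handle mask
o=((h[...,0]<15)&(h[...,1]>140)&(h[...,2]>60)).astype('uint8')[120:215,280:380]
for v in range(124,214,6):
    x=np.where(o[v-120])[0]+280;print(v,len(x),(x.min(),x.max()) if len(x) else "",end="; ")
E
```

```text
[[ 0.5594 -0.399 ]
 [ 0.5186 -0.4841]
 [ 0.4309 -0.446 ]
 [ 0.4743 -0.3555]] [np.float64(0.094), np.float64(0.096), np.float64(0.1), np.float64(0.096)]
side headings -0.44485638 -0.31052336 cross -0.4630177 -0.44511163
mid [ 0.49463895 -0.42349176] [ 0.45255987 -0.39854417] [ 0.5393771 -0.4397065] 0.0960810560927468 0.09940937487044905
handle [ 0.39016595 -0.36801688]
124 11 (np.int64(280), np.int64(290)); 130 43 (np.int64(280), np.int64(340)); 136 41 (np.int64(280), np.int64(339)); 142 33 (np.int64(280), np.int64(340)); 148 24 (np.int64(317), np.int64(340)); 154 34 (np.int64(316), np.int64(371)); 160 58 (np.int64(316), np.int64(373)); 166 48 (np.int64(317), np.int64(364)); 172 53 (np.int64(314), np.int64(379)); 178 59 (np.int64(311), np.int64(379)); 184 62 (np.int64(311), np.int64(379)); 190 29 (np.int64(280), np.int64(379)); 196 25 (np.int64(280), np.int64(343)); 202 32 (np.int64(280), np.int64(371)); 208 12 (np.int64(280), np.int64(304));
```

move_arm([
  [0.4, -0.2, 0.26, 0.2, 0],
  [0.4, 0, 0, 0.7, 0],
  [0.4, 0, 0, 0.9, 0],
  [0.4, 0, 0, 0.9, 0],
  [0.4, 0, 0, 0.7, 0],
  [0.4, 0, 0, 0, 0],
  [0.4, 0, 0, 0, 0],
])

```text
time_s: 32.7
eef_pos: [0.389, -0.3711, 0.1233]
tool_rot: [-3.061, 0.698, 0.004]
contact_force: [-0.1, 0.3, 0.1]
finger_gap: 0.0658
grasp_force: 0.0
```

```bash
python3 - <<'E'
from h import *
im,c,s=snap("wrist","w16");pickle.dump((im,c,s),open("w16.pkl","wb"))
h=cv2.cvtColor(im,cv2.COLOR_RGB2HSV)
uu=np.array([.9004,-.4350]);n=np.array([.435,.9004]);H=np.array([.3905,-.372])
print("pred",[proj(c,(*(H+a*uu+b*n),.048)).round().tolist() for a,b in((.005,.021),(.005,-.021),(-.005,-.021),(-.005,.021))])
for v in range(130,250,5):
    r=h[v,230:410];o=(r[:,0]<15)&(r[:,1]>140)&(r[:,2]>60);d=np.flatnonzero(np.diff(np.r_[0,o.astype(int),0]));print(v,[(a+230,b+230) for a,b in zip(d[::2],d[1::2]) if b-a>8])
print("col hsv",[(v,im[v,320].tolist()) for v in range(150,235,4)])
plan(.3905,-.372,.032,-.45+np.pi/2)
E
```

```text
pred [[293.0, 199.0], [345.0, 199.0], [345.0, 211.0], [294.0, 211.0]]
130 [(np.int64(230), np.int64(277)), (np.int64(313), np.int64(340))]
135 [(np.int64(230), np.int64(274)), (np.int64(319), np.int64(340)), (np.int64(401), np.int64(410))]
140 [(np.int64(250), np.int64(272)), (np.int64(319), np.int64(340))]
145 [(np.int64(246), np.int64(255)), (np.int64(318), np.int64(339))]
150 [(np.int64(318), np.int64(340))]
155 [(np.int64(304), np.int64(316)), (np.int64(318), np.int64(341))]
160 [(np.int64(317), np.int64(340))]
165 [(np.int64(317), np.int64(346)), (np.int64(348), np.int64(376)), (np.int64(377), np.int64(386))]
170 [(np.int64(304), np.int64(313)), (np.int64(317), np.int64(360)), (np.int64(361), np.int64(388))]
175 [(np.int64(304), np.int64(315)), (np.int64(317), np.int64(380))]
180 [(np.int64(304), np.int64(370)), (np.int64(396), np.int64(410))]
185 [(np.int64(303), np.int64(361)), (np.int64(385), np.int64(410))]
190 [(np.int64(298), np.int64(351)), (np.int64(372), np.int64(410))]
195 [(np.int64(296), np.int64(344)), (np.int64(378), np.int64(410))]
200 [(np.int64(295), np.int64(34
[... 456 characters left out ...]
nt64(230), np.int64(246)), (np.int64(264), np.int64(281))]
235 []
240 []
245 []
col hsv [(150, [235, 146, 68]), (154, [234, 147, 68]), (158, [234, 148, 69]), (162, [235, 147, 68]), (166, [235, 148, 68]), (170, [235, 146, 68]), (174, [235, 147, 68]), (178, [172, 99, 47]), (182, [138, 80, 38]), (186, [139, 81, 39]), (190, [107, 63, 31]), (194, [107, 62, 31]), (198, [106, 62, 31]), (202, [187, 109, 52]), (206, [230, 140, 65]), (210, [214, 127, 58]), (214, [190, 124, 65]), (218, [218, 147, 77]), (222, [218, 145, 75]), (226, [228, 157, 81]), (230, [230, 160, 84]), (234, [230, 159, 83])]
turn rows 0.02 (q6 1.05, heading -2.019)  shift rows x 0.00 y -0.02 z 2.34 | unturned shift [ 0.   -0.02  2.34]
```

move_arm([
  [0.4, 0, 0, 0.6, 0],
  [0.4, 0, 0, 0.9, 0],
  [0.4, 0, 0, 0.6, 0],
  [0.4, 0, 0, 0.2, 0],
  [0, 0, 0, 0, 0],
  [-0.6, 0, 0, 0, 0],
  [-0.6, 0, 0, 0, 0],
  [-0.6, 0, 0, 0, 0],
])

```text
time_s: 33.42
eef_pos: [0.3914, -0.3733, 0.0351]
tool_rot: [3.06, -0.697, 0.005]
contact_force: [1.0, -0.1, 0.4]
finger_gap: 0.0425
grasp_force: 0.2
```

move_arm([
  [-0.6, 0, 0, -0.3, 0],
  [-0.6, 0, 0, -0.6, 0],
  [-0.6, 0, 0, -0.8, 0],
  [-0.6, 0, 0, -0.8, 0],
  [-0.6, 0, 0, -0.8, 0],
  [-0.6, 0, 0, -0.8, 0],
  [-0.6, 0, 0, -0.8, 0],
  [-0.6, 0, 0, -0.6, 0],
  [-0.6, 0, 0, 0, 0],
])

```text
time_s: 34.17
eef_pos: [0.392, -0.3742, 0.2608]
tool_rot: [3.054, -0.696, 0.015]
contact_force: [1.0, -0.6, -0.8]
finger_gap: 0.0417
grasp_force: 30.0
```

```bash
python3 - <<'E'
from h import *
u=np.array([.0498,.9988]);O=np.array([.474,.4198])
p=O+u*-.245;print(p);plan(p[0],p[1],.25,1.521-np.pi/2);s=robot.sense();print(s["torque"],s["contact_force"])
E
```

```text
[0.461799 0.175094]
turn rows 11.73 (q6 1.05, heading -2.019)  shift rows x -13.80 y -1.06 z 0.14 | unturned shift [ -4.38 -13.13   0.14]
[ 0.07362194  0.03481104 -0.03760191] [ 1.03821787 -0.57153955 -0.76874308]
```

```bash
python3 - <<'E'
from h import *
im,c,s=snap("wrist","w17");pickle.dump((im,c,s),open("w17.pkl","wb"))
h=cv2.cvtColor(im,cv2.COLOR_RGB2HSV)
R=Ro.from_rotvec(s["tool_rot"]).as_matrix();p=s["eef_pos"];print(R[:,2].round(3))
def P(x,y,z):return proj(c,p+R@np.array([x,y,0])+np.array([0,0,z]))
m=((h[...,0]>16)&(h[...,0]<30)&(h[...,1]>60)&(h[...,1]<150)&(h[...,2]>170)).astype('uint8')
n,l,st,ce=cv2.connectedComponentsWithStats(m);print([st[i].tolist() for i in range(1,n) if st[i,4]>1500])
for v in (20,60,90,100,110,120,125,130):
    x=np.flatnonzero(m[v,200:440])+200;print(v,(x.min(),x.max(),len(x)) if len(x) else "")
for z in(-.0351,-.040,-.030):
    print("near edge",z,[P(.07,b,z+.01).round(1).tolist() for b in(-.047,.047)],"plate top",[P(a,-.021,z+.048).round(1).tolist() for a in(.005,-.005)],[P(.005,.021,z+.048).round(1).tolist()])
for v in range(170,275,5):print(v,im[v,320].tolist(),end=" ")
E
```

```text
[ 0.007 -0.011 -1.   ]
[[0, 0, 78, 104, 1504], [227, 0, 140, 134, 1687], [246, 0, 165, 118, 16219], [0, 123, 86, 176, 2292], [76, 226, 100, 65, 3850]]
20 (np.int64(232), np.int64(400), 156)
60 (np.int64(234), np.int64(396), 153)
90 (np.int64(237), np.int64(375), 128)
100 (np.int64(238), np.int64(374), 127)
110 (np.int64(238), np.int64(373), 125)
120 (np.int64(240), np.int64(365), 126)
125 (np.int64(240), np.int64(363), 55)
130 (np.int64(345), np.int64(350), 5)
near edge -0.0351 [[240.8, 121.0], [395.4, 120.8]] plate top [[280.0, 244.5], [280.6, 261.3]] [[357.1, 244.5]]
near edge -0.04 [[242.7, 120.9], [393.5, 120.7]] plate top [[281.0, 241.1], [281.6, 257.5]] [[356.0, 241.0]]
near edge -0.03 [[238.8, 121.1], [397.5, 120.9]] plate top [[278.9, 248.3], [279.6, 265.5]] [[358.2, 248.2]]
170 [230, 139, 64] 175 [229, 139, 63] 180 [229, 139, 64] 185 [229, 139, 65] 190 [184, 105, 49] 195 [130, 74, 36] 200 [129, 74, 37] 205 [129, 73, 36] 210 [127, 73, 35] 215 [127, 72, 35] 220 [124, 70, 33] 225 [95, 54, 27] 230 [92, 52, 28] 235 [89, 51, 25] 240 [89, 50, 26] 245 [88, 50, 26] 250 [119, 66, 33] 255 [217, 127, 59] 260 [221, 130, 59] 265 [81, 54, 42] 270 [55, 43, 42]
```

move_arm([
  [-0.6, -0.1, -0.3, 0, 0],
  [-0.6, -0.2, -0.6, 0, 0],
  [-0.6, -0.28, -0.85, 0, 0],
  [-0.6, -0.28, -0.85, 0, 0],
  [-0.6, -0.28, -0.85, 0, 0],
  [-0.6, -0.28, -0.85, 0, 0],
  [-0.6, -0.28, -0.85, 0, 0],
  [-0.6, -0.28, -0.85, 0, 0],
  [-0.6, -0.28, -0.85, 0, 0],
  [-0.6, -0.28, -0.85, 0, 0],
  [-0.6, -0.28, -0.85, 0, 0],
  [-0.6, -0.28, -0.85, 0, 0],
])

```text
time_s: 35.22
eef_pos: [0.4394, 0.0235, 0.2503]
tool_rot: [-3.063, 0.698, 0.007]
contact_force: [1.1, -0.2, -1.0]
finger_gap: 0.0418
grasp_force: 30.0
```

move_arm([
  [-0.6, -0.28, -0.85, 0, 0],
  [-0.6, -0.28, -0.7, 0, 0],
  [-0.6, -0.2, -0.4, 0, 0],
  [-0.6, -0.1, -0.2, 0, -0.4],
  [-0.6, 0, 0, 0, -0.8],
  [-0.6, 0, 0, 0, -0.9],
  [-0.6, 0, 0, 0, -0.9],
  [-0.6, 0, 0, 0, -0.9],
  [-0.6, 0, 0, 0, -0.9],
  [-0.6, 0, 0, 0, -0.9],
  [-0.6, 0, 0, 0, -0.9],
  [-0.6, 0, 0, 0, -0.9],
])

```text
time_s: 36.22
eef_pos: [0.4464, 0.1129, 0.2509]
tool_rot: [-3.104, -0.481, 0.005]
contact_force: [-0.4, -0.4, -0.7]
finger_gap: 0.0417
grasp_force: 30.0
```

move_arm([
  [-0.6, 0, 0, 0, -0.9],
  [-0.6, 0, 0, 0, -0.9],
  [-0.6, 0, 0, 0, -0.9],
  [-0.6, 0, 0, 0, -0.9],
  [-0.6, 0, 0, 0, -0.9],
  [-0.6, 0, 0, 0, -0.9],
  [-0.6, 0, 0, 0, -0.9],
  [-0.6, 0, 0, 0, -0.9],
  [-0.6, 0, 0, 0, -0.9],
  [-0.6, 0, 0, 0, -0.9],
  [-0.6, 0, 0, 0, -0.9],
  [-0.6, 0, 0, 0, -0.9],
])

```text
time_s: 37.22
eef_pos: [0.4464, 0.1128, 0.2509]
tool_rot: [-2.414, -2.007, 0.004]
contact_force: [0.3, 0.6, -0.8]
finger_gap: 0.0414
grasp_force: 30.0
```

move_arm([
  [-0.6, 0, 0, 0, -0.9],
  [-0.6, 0, 0, 0, -0.4],
  [-0.6, 0, 0, 0, 0],
  [-0.6, 0, 0, 0, 0],
])

```text
time_s: 37.55
eef_pos: [0.4468, 0.1129, 0.2514]
tool_rot: [-2.286, -2.153, 0.003]
contact_force: [-0.0, 0.5, -1.1]
finger_gap: 0.0416
grasp_force: 30.0
```

```bash
python3 - <<'E'
from h import *
u=np.array([.0498,.9988]);O=np.array([.474,.4198])
p=O+u*-.245;print(p);plan(p[0],p[1],.206,1.521-np.pi/2)
im,c,s=snap("scene","s2");
im,c,s=snap("top","t2");
E
```

```text
[0.461799 0.175094]
turn rows -0.10 (q6 0.06, heading -0.060)  shift rows x 1.57 y 0.30 z 1.13 | unturned shift [1.57 0.28 1.13]
```

move_arm([
  [-0.6, 0.3, 0.1, 0.3, -0.1],
  [-0.6, 0.4, 0.1, 0.4, 0],
  [-0.6, 0.5, 0.1, 0.3, 0],
  [-0.6, 0.3, 0, 0.13, 0],
  [-0.6, 0, 0, 0, 0],
  [-0.6, 0, 0, 0, 0],
])

```text
time_s: 38.15
eef_pos: [0.4625, 0.1726, 0.2075]
tool_rot: [-2.274, -2.168, 0.001]
contact_force: [-0.2, -0.9, -0.8]
finger_gap: 0.0415
grasp_force: 30.0
```

```bash
python3 - <<'E'
from h import *
u=np.array([.0498,.9988]);O=np.array([.474,.4198])
p=O+u*-.1155;plan(p[0],p[1],.206,1.521-np.pi/2)
im,c,s=snap("wrist","w18");R=Ro.from_rotvec(s["tool_rot"]).as_matrix();p=s["eef_pos"];print(p,R[:,2].round(4))
h=cv2.cvtColor(im,cv2.COLOR_RGB2HSV)
m=((h[...,0]>14)&(h[...,0]<32)&(h[...,1]>50)&(h[...,1]<170)).astype('uint8')
def P(x,y,z):return proj(c,p+R@np.array([x,y,0])+np.array([0,0,z]))
print([P(.07,b,-.034+.01).round(1).tolist() for b in(-.047,.047)],[P(.165,b,-.034+.01).round(1).tolist() for b in(-.047,.047)])
for v in (5,30,60,90,110,118,124):
    r=im[v,215:415].astype(int);g=np.abs(np.diff(r.sum(1)));print(v,[(i+215) for i in np.argsort(g)[-8:]])
E
```

```text
turn rows 0.02 (q6 0.18, heading -0.048)  shift rows x 3.30 y -0.02 z 0.04 | unturned shift [ 3.3  -0.01  0.04]
[0.46248744 0.17260041 0.20750169] [-6.e-04 -6.e-04 -1.e+00]
[[244.6, 122.0], [399.9, 121.9]] [[233.3, -63.2], [411.6, -63.6]]
5 [np.int64(229), np.int64(236), np.int64(237), np.int64(398), np.int64(230), np.int64(391), np.int64(389), np.int64(239)]
30 [np.int64(390), np.int64(388), np.int64(397), np.int64(238), np.int64(239), np.int64(232), np.int64(398), np.int64(241)]
60 [np.int64(390), np.int64(240), np.int64(389), np.int64(396), np.int64(243), np.int64(387), np.int64(244), np.int64(241)]
90 [np.int64(389), np.int64(246), np.int64(388), np.int64(396), np.int64(245), np.int64(243), np.int64(386), np.int64(395)]
110 [np.int64(385), np.int64(244), np.int64(394), np.int64(386), np.int64(245), np.int64(388), np.int64(395), np.int64(247)]
118 [np.int64(246), np.int64(239), np.int64(393), np.int64(247), np.int64(245), np.int64(248), np.int64(395), np.int64(394)]
124 [np.int64(235), np.int64(241), np.int64(220), np.int64(238), np.int64(222), np.int64(240), np.int64(239), np.int64(221)]
```

move_arm([
  [-0.6, 0.2, 0.03, 0, 0.27],
  [-0.6, 0.3, 0, 0, 0],
  [-0.6, 0.3, 0, 0, 0],
  [-0.6, 0.3, 0, 0, 0],
  [-0.6, 0, 0, 0, 0],
])

```text
time_s: 38.62
eef_pos: [0.4672, 0.2181, 0.208]
tool_rot: [-2.302, -2.138, -0.002]
contact_force: [0.3, 0.5, -0.5]
finger_gap: 0.0416
grasp_force: 30.0
```

```bash
cat >> h.py <<'E'
def rk():
    u=np.array([.0498,.9988]);O=np.array([.474,.4198]);s=robot.sense();d=s["eef_pos"][:2]-O
    R=Ro.from_rotvec(s["tool_rot"]).as_matrix()
    print("xr %.4f yr %.4f z %.4f"%(d@u,d@[-u[1],u[0]],s["eef_pos"][2]),"F",s["contact_force"].round(1),"T",s["torque"].round(2),"xhead %.3f"%np.arctan2(R[1,0],R[0,0]),"zx",R[:2,2].round(3))
E
python3 -c "
from h import *
rk()
im,c,s=snap('wrist','w19')
for v in (5,30,60,90,118):
    r=im[v,215:415].astype(int);g=np.abs(np.diff(r.sum(1)));print(v,sorted((i+215) for i in np.argsort(g)[-8:]))
"
```

```text
xr -0.2018 yr -0.0033 z 0.2080 F [ 0.3  0.5 -0.5] T [-0.11 -0.02 -0.02] xhead 1.497 zx [0.001 0.001]
5 [np.int64(236), np.int64(237), np.int64(239), np.int64(315), np.int64(389), np.int64(391), np.int64(398), np.int64(399)]
30 [np.int64(231), np.int64(232), np.int64(238), np.int64(239), np.int64(241), np.int64(242), np.int64(388), np.int64(390)]
60 [np.int64(233), np.int64(234), np.int64(240), np.int64(241), np.int64(243), np.int64(387), np.int64(396), np.int64(397)]
90 [np.int64(236), np.int64(237), np.int64(243), np.int64(245), np.int64(386), np.int64(388), np.int64(389), np.int64(396)]
118 [np.int64(239), np.int64(240), np.int64(245), np.int64(247), np.int64(248), np.int64(393), np.int64(394), np.int64(395)]
```

move_arm([
  [-0.6, 0.2, -0.04, 0, 0],
  [-0.6, 0.3, -0.02, 0, 0],
  [-0.6, 0.4, -0.02, 0, 0],
  [-0.6, 0.4, -0.01, 0, 0],
  [-0.6, 0.4, 0, 0, 0],
  [-0.6, 0.2, 0, 0, 0],
  [-0.6, 0, 0, 0, 0],
])

```text
time_s: 39.25
eef_pos: [0.469, 0.2939, 0.2074]
tool_rot: [-2.302, -2.138, 0.0]
contact_force: [0.2, -0.3, -1.0]
finger_gap: 0.0416
grasp_force: 30.0
```

```bash
python3 -c "
from h import *
rk()"
```

```text
xr -0.1260 yr -0.0013 z 0.2074 F [ 0.2 -0.3 -1. ] T [-0.16 -0.09  0.05] xhead 1.497 zx [-0.  0.]
```

Lower onto the ledges, then push to the stop.

move_arm([
  [-0.6, 0, 0, 0.1, 0],
  [-0.6, 0, 0, 0.07, 0],
  [-0.6, 0, 0, 0.05, 0],
  [-0.6, 0, 0, 0, 0],
])

```text
time_s: 39.58
eef_pos: [0.4692, 0.2916, 0.1989]
tool_rot: [2.305, 2.135, -0.001]
contact_force: [-1.7, -2.4, 3.0]
finger_gap: 0.0413
grasp_force: 30.0
```

move_arm([
  [-0.6, 0.08, 0, 0, 0],
  [-0.6, 0.08, 0, 0, 0],
  [-0.6, 0.06, 0, 0, 0],
  [-0.6, 0, 0, 0, 0],
])

```text
time_s: 39.92
eef_pos: [0.4703, 0.3015, 0.1991]
tool_rot: [2.304, 2.135, 0.002]
contact_force: [-0.4, -1.4, 4.0]
finger_gap: 0.0417
grasp_force: 30.0
```

```bash
python3 -c "
from h import *
rk()"
```

```text
xr -0.1183 yr -0.0022 z 0.1991 F [-0.4 -1.4  4. ] T [-0.25 -0.06  0.01] xhead 1.495 zx [0.001 0.   ]
```

move_arm([
  [-0.6, 0.05, 0, 0, 0],
  [-0.6, 0.05, 0, 0, 0],
  [-0.6, 0.05, 0, 0, 0],
  [-0.6, 0.03, 0, 0, 0],
  [-0.6, 0, 0, 0, 0],
])

```text
time_s: 40.33
eef_pos: [0.4704, 0.3042, 0.1989]
tool_rot: [2.298, 2.131, -0.014]
contact_force: [-2.5, -19.5, 9.3]
finger_gap: 0.0418
grasp_force: 30.0
```

```bash
python3 -c "
from h import *
rk()"
```

```text
xr -0.1157 yr -0.0022 z 0.1989 F [ -2.5 -19.5   9.3] T [-3.46  0.51  0.23] xhead 1.496 zx [-0.002 -0.011]
```

move_arm([
  [-0.6, -0.08, 0, -0.06, 0],
  [-0.6, 0, 0, 0, 0],
  [0, 0, 0, 0, 0],
  [0.4, 0, 0, 0, 0],
  [0.4, 0, 0, 0, 0],
  [0.4, 0, 0, -0.5, 0],
  [0.4, 0, 0, -0.9, 0],
  [0.4, 0, 0, -0.9, 0],
  [0.4, 0, 0, -0.9, 0],
  [0.4, 0, 0, 0, 0],
])

```text
time_s: 41.17
eef_pos: [0.4729, 0.307, 0.3381]
tool_rot: [2.3, 2.133, 0.022]
contact_force: [-0.3, 0.2, 0.1]
finger_gap: 0.0655
grasp_force: 0.0
```

```bash
python3 - <<'E'
from h import *
rk()
im,c,s=snap("wrist","w20");pickle.dump((im,c,s),open("w20.pkl","wb"))
u=np.array([.0498,.9988]);O=np.array([.474,.4198]);n=np.array([-u[1],u[0]]);H=O-u*.1175
for nm,z in(("narrow",.213),("wide",.083)):
  print(nm,[proj(c,(*(H+a*u+b*n),z)).round().tolist() for a,b in((.005,.021),(.005,-.021),(-.005,-.021),(-.005,.021))],[proj(c,(*(H+.07*u+b*n),z-.038)).round().tolist() for b in((.047,-.047) if nm=="narrow" else(.075,-.075))])
def runs(line):
    e=np.flatnonzero(np.abs(np.diff(line.astype(int).sum(1)))>40);return e.tolist()
a=proj(c,(*H,.213)).astype(int);print("row thru plate",a,runs(im[a[1]]));print("col",runs(im[:,a[0]]))
b=proj(c,(*(H+.072*u),.175)).astype(int);print("row pan",b,runs(im[b[1]]))
p=O+.024*u;plan(p[0],p[1],.30,1.521-np.pi/2)
E
```

```text
xr -0.1127 yr -0.0046 z 0.3381 F [-0.3  0.2  0.1] T [-0.02 -0.1   0.05] xhead 1.495 zx [0.013 0.006]
narrow [[294.0, 195.0], [337.0, 193.0], [337.0, 203.0], [294.0, 205.0]] [[268.0, 126.0], [359.0, 123.0]]
wide [[300.0, 172.0], [331.0, 171.0], [331.0, 178.0], [300.0, 179.0]] [[262.0, 123.0], [366.0, 121.0]]
row thru plate [315 199] [44, 45, 46, 47, 49, 50, 52, 53, 54, 55, 84, 85, 86, 87, 88, 89, 91, 92, 219, 220, 221, 227, 228, 243, 262, 263, 294, 295, 335, 336, 387, 388, 389, 422, 423, 444, 524, 525, 526, 527, 541, 542, 577, 578, 596, 597]
col [77, 78, 124, 132, 201, 202, 231, 232, 307, 308, 342, 343, 344, 375, 381, 382, 383, 391, 392, 393]
row pan [313 122] [67, 68, 71, 72, 219, 220, 221, 243, 244, 248, 249, 250, 257, 258, 259, 261, 262, 267, 268, 269, 311, 312, 313, 323, 324, 325, 358, 359, 360, 361, 362, 363, 365, 366, 368, 369, 371, 372, 387, 388, 398, 399, 402, 403, 404, 425, 426, 447, 448, 468, 470, 471, 542, 543, 544, 545, 546, 579, 580, 599, 600, 601]
turn rows -0.26 (q6 0.45, heading -0.075)  shift rows x 3.43 y -0.10 z 0.87 | unturned shift [ 3.42 -0.18  0.87]
```

move_arm([
  [0, 0, 0, 0, -1],
  [0, 0.4, 0, 0, 0],
  [0, 0.8, 0.05, 0, 0],
  [0, 0.8, 0.05, 0, 0],
  [0, 0.8, 0.05, 0, 0],
  [0, 0.6, 0, 0, 0],
  [0, 0, 0, 0.4, 0],
  [0, 0, 0, 0.5, 0],
  [0, 0, 0, 0, 0],
  [0, 0, 0, 0, 0],
])

```text
time_s: 42.05
eef_pos: [0.4718, 0.4409, 0.2904]
tool_rot: [-2.193, -2.247, 0.007]
contact_force: [0.8, 0.5, 0.7]
finger_gap: 0.0468
grasp_force: 0.0
```

```bash
python3 - <<'E'
from h import *
rk();plan(.475,.4438,.233,1.6-np.pi/2)
E
```

```text
xr 0.0210 yr 0.0032 z 0.2904 F [0.8 0.5 0.7] T [-0.03 -0.06  0.03] xhead 1.595 zx [-0.004 -0.002]
turn rows -0.05 (q6 0.55, heading 0.024)  shift rows x 0.07 y 0.09 z 1.43 | unturned shift [0.07 0.09 1.43]
```

move_arm([
  [0, 0.07, 0.09, 0.5, 0],
  [0, 0, 0, 0.6, 0],
  [0, 0, 0, 0.3, 0],
  [0, 0, 0, 0, 0],
  [-0.5, 0, 0, 0, 0],
  [-0.9, 0, 0, 0, 0],
  [-0.9, 0, 0, 0, 0],
  [-0.9, 0, 0, 0, 0],
  [-0.9, 0, 0, 0, 0],
  [-0.9, 0, 0, 0, 0],
])

```text
time_s: 42.88
eef_pos: [0.4766, 0.4443, 0.2379]
tool_rot: [-2.195, -2.248, -0.001]
contact_force: [-1.2, -0.1, 1.5]
finger_gap: 0.0114
grasp_force: 29.9
```

```bash
python3 - <<'E'
from h import *
rk()
E
```

```text
xr 0.0246 yr -0.0013 z 0.2379 F [-1.2 -0.1  1.5] T [-0.11 -0.03  0.07] xhead 1.595 zx [0.    0.001]
```

move_arm([
  [-0.9, 0, 0, 0, -0.4],
  [-0.9, 0, 0, 0, -0.7],
  [-0.9, 0, 0, 0, -0.7],
  [-0.9, 0, 0, 0, -0.7],
  [-0.9, 0, 0, 0, -0.7],
  [-0.9, 0, 0, 0, -0.7],
  [-0.9, 0, 0, 0, -0.7],
  [-0.9, 0, 0, 0, -0.7],
  [-0.9, 0, 0, 0, -0.7],
  [-0.9, 0, 0, 0, -0.7],
  [-0.9, 0, 0, 0, -0.7],
  [-0.9, 0, 0, 0, -0.7],
])

```text
time_s: 43.88
eef_pos: [0.4765, 0.4443, 0.2379]
tool_rot: [1.126, 2.932, 0.001]
contact_force: [-0.5, 0.2, 2.0]
finger_gap: 0.0119
grasp_force: 30.0
```

move_arm([
  [-0.9, 0, 0, 0, -0.7],
  [-0.9, 0, 0, 0, -0.7],
  [-0.9, 0, 0, 0, -0.7],
  [-0.9, 0, 0, 0, -0.7],
  [-0.9, 0, 0, 0, -0.7],
  [-0.9, 0, 0, 0, -0.7],
  [-0.9, 0, 0, 0, -0.7],
  [-0.9, 0, 0, 0, -0.7],
  [-0.9, 0, 0, 0, -0.7],
  [-0.9, 0, 0, 0, -0.5],
  [-0.9, 0, 0, 0, 0],
])

```text
time_s: 44.8
eef_pos: [0.4765, 0.4443, 0.2379]
tool_rot: [0.088, 3.14, 0.001]
contact_force: [-1.7, -1.0, 3.0]
finger_gap: 0.0115
grasp_force: 30.0
```

```bash
python3 - <<'E'
from h import *
rk();print(robot.sense()["finger_gap"])
E
```

```text
xr 0.0246 yr -0.0013 z 0.2379 F [-1.7 -1.   3. ] T [-0.06  0.05 -0.1 ] xhead 3.085 zx [0.    0.001]
0.011536049961261945
```

move_arm([
  [-0.9, 0, 0, 0, -0.3],
  [-0.9, 0, 0, 0, -0.2],
  [-0.9, 0, 0, 0, 0],
])

```text
time_s: 45.05
eef_pos: [0.4765, 0.4443, 0.2379]
tool_rot: [0.013, 3.141, 0.001]
contact_force: [-1.4, -0.7, 4.1]
finger_gap: 0.0121
grasp_force: 31.0
```

```bash
python3 - <<'E'
from h import *
rk()
E
```

```text
xr 0.0246 yr -0.0013 z 0.2379 F [-1.4 -0.7  4.1] T [-0.08  0.23 -0.62] xhead 3.133 zx [0.    0.001]
```

The torque shows the cam is at its stop. I release, rise and check.

move_arm([
  [-0.9, 0, 0, 0, 0.3],
  [-0.4, 0, 0, 0, 0],
  [0, 0, 0, 0, 0],
  [0, 0, 0, 0, 0],
  [0, 0, 0, -0.4, 0],
  [0, 0, 0, -0.9, 0],
  [0, 0, 0, -0.9, 0],
  [0, 0, 0, -0.9, 0],
  [0, 0, 0, 0, 1],
  [0, 0, 0, 0, 1],
  [0, 0, 0, 0, 1],
  [0, 0, 0, 0, 1],
])

```text
time_s: 46.05
eef_pos: [0.4765, 0.4441, 0.3608]
tool_rot: [0.688, 3.065, -0.0]
contact_force: [1.1, 0.2, -0.5]
finger_gap: 0.0468
grasp_force: 0.0
```

move_arm([
  [0, 0, 0, 0, 1],
  [0, 0, 0, 0, 1],
  [0, 0, 0, 0, 1],
  [0, 0, 0, 0, 1],
  [0, 0, 0, 0, 1],
  [0, 0, 0, 0, 1],
  [0, 0, 0, 0, 1],
  [0, 0, 0, 0, 1],
  [0, 0, 0, 0, 1],
  [0, 0, 0, 0, 1],
  [0, 0, 0, 0, 1],
  [0, 0, 0, 0, 1],
])

```text
time_s: 47.05
eef_pos: [0.4765, 0.4441, 0.3605]
tool_rot: [2.298, 2.142, -0.001]
contact_force: [0.2, -0.5, 0.6]
finger_gap: 0.0467
grasp_force: 0.0
```

move_arm([
  [0, -0.5, 0, 0, 0],
  [0, -0.9, 0, 0, 0],
  [0, -0.9, 0, 0, 0],
  [0, -0.5, 0, 0, 0],
  [0, 0, 0, 0, 0],
])

```text
time_s: 47.47
eef_pos: [0.4692, 0.3296, 0.3611]
tool_rot: [2.296, 2.143, -0.0]
contact_force: [-0.8, -0.1, -0.2]
finger_gap: 0.0472
grasp_force: 0.0
```

```bash
python3 - <<'E'
from h import *
rk()
im,c,s=snap("wrist","w21")
u=np.array([.0498,.9988]);O=np.array([.474,.4198]);n=np.array([-u[1],u[0]]);H=O-u*.1175
g=cv2.cvtColor(im,cv2.COLOR_RGB2HSV)
a=proj(c,(*(O+.024*u),.247)).round().astype(int);w=im[a[1]-70:a[1]+70,a[0]-70:a[0]+70]
d=(w.max(2)<125).astype('uint8');nn,l,st,ce=cv2.connectedComponentsWithStats(d);k=l[60:80,60:80];k=np.bincount(k[k>0]).argmax()
pts=np.argwhere(l==k)[:,::-1]+a-70
print("cam dark blob",st[k],cv2.minAreaRect(pts.astype(np.float32)),"pred bar ends at 1.57:",[proj(c,(*(O+.024*u+b*n),.247)).round().tolist() for b in(.032,-.032)])
print("narrow plate",[proj(c,(*(H+x*u+b*n),.213)).round().tolist() for x,b in((.005,.021),(.005,-.021),(-.005,-.021),(-.005,.021))])
def runs(line):return np.flatnonzero(np.abs(np.diff(line.astype(int).sum(1)))>40).tolist()
p=proj(c,(*H,.213)).astype(int);print(p,runs(im[p[1],260:400]),runs(im[150:300,p[0]]))
im2,c2,_=snap("scene","s3");print([ (n_,proj(c2,X).round().tolist()) for n_,X in(("wideH",(*H,.063)),("narH",(*H,.193)),("jar",(.393,-.231,.03)),("glue",(.468,-.522,.1)))])
E
```

```text
bash:  2433 Segmentation fault         python3 - <<'E'
from h import *
rk()
im,c,s=snap("wrist","w21")
u=np.array([.0498,.9988]);O=np.array([.474,.4198]);n=np.array([-u[1],u[0]]);H=O-u*.1175
g=cv2.cvtColor(im,cv2.COLOR_RGB2HSV)
a=proj(c,(*(O+.024*u),.247)).round().astype(int);w=im[a[1]-70:a[1]+70,a[0]-70:a[0]+70]
d=(w.max(2)<125).astype('uint8');nn,l,st,ce=cv2.connectedComponentsWithStats(d);k=l[60:80,60:80];k=np.bincount(k[k>0]).argmax()
pts=np.argwhere(l==k)[:,::-1]+a-70
print("cam dark blob",st[k],cv2.minAreaRect(pts.astype(np.float32)),"pred bar ends at 1.57:",[proj(c,(*(O+.024*u+b*n),.247)).round().tolist() for b in(.032,-.032)])
print("narrow plate",[proj(c,(*(H+x*u+b*n),.213)).round().tolist() for x,b in((.005,.021),(.005,-.021),(-.005,-.021),(-.005,.021))])
def runs(line):return np.flatnonzero(np.abs(np.diff(line.astype(int).sum(1)))>40).tolist()
p=proj(c,(*H,.213)).astype(int);print(p,runs(im[p[1],260:400]),runs(im[150:300,p[0]]))
im2,c2,_=snap("scene","s3");print([ (n_,proj(c2,X).round().tolist()) for n_,X in(("wideH",(*H,.063)),("narH",(*H,.193)),("jar",(.393,-.231,.03)),("glue",(.468,-.522,.1)))])
E
```

```bash
python3 - <<'E'
from h import *
rk()
im,c,s=snap("wrist","w22")
u=np.array([.0498,.9988]);O=np.array([.474,.4198]);n=np.array([-u[1],u[0]]);H=O-u*.1175
a=proj(c,(*(O+.024*u),.247)).round().astype(int);print(a)
y0=max(a[1]-60,0);w=np.ascontiguousarray(im[y0:a[1]+60,a[0]-70:a[0]+70])
d=w.max(2)<125;pts=np.argwhere(d)[:,::-1].astype(float)+[a[0]-70,y0]
pts=pts[np.linalg.norm(pts-a,axis=1)<55];cv=np.cov(pts.T);print("dark px",len(pts),pts.mean(0),cv.round(),"bar pred",[proj(c,(*(O+.024*u+b*n),.247)).round().tolist() for b in(.032,-.032)])
print("narrow plate",[proj(c,(*(H+x*u+b*n),.213)).round().tolist() for x,b in((.005,.021),(-.005,-.021))])
def runs(line):return np.flatnonzero(np.abs(np.diff(line.astype(int).sum(1)))>40).tolist()
p=proj(c,(*H,.213)).astype(int);print(p,runs(im[p[1],260:400]),runs(im[150:300,p[0]]))
E
```

```text
xr -0.0887 yr 0.0003 z 0.3611 F [ 0.2  0.5 -1.6] T [-0.02 -0.07 -0.01] xhead 1.503 zx [0. 0.]
[320  67]
dark px 935 [322.32834225  77.74438503] [[229. -31.]
 [-31.  87.]] bar pred [[282.0, 68.0], [357.0, 66.0]]
narrow plate [[302.0, 210.0], [342.0, 218.0]]
[322 214] [11, 12, 38, 39, 75, 76, 77, 128, 129] [5, 6, 66, 67, 143, 144]
```

```bash
python3 -c "
from bench import robot
print(robot.hand_in())"
```

```text
the job is handed in; nothing more can be done
None
```

Job handed in, result not yet known: all three white reels are in the widest tray, the wide tray is home on the bottom rails and the narrow tray on the top rails, and the cam is turned to its stop; the wide tray and reels were not re-checked after the narrow tray covered them, and I viewed 16 pictures against the limit of 14.

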